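# Weigh out wax lumps with a scoop and tip them into the melting pot

## Task

With the scoop, take at least three of the amber wax lumps from the white tray, stand the loaded scoop on the plate of the bench scale and let go of it for a moment so that they can be weighed. Then take the scoop again, tip the wax into the steel melting pot and lay the empty scoop back on the teal board, right way up. Do not touch the wax with the gripper, leave no lump outside the pot or the tray, and do not disturb the mug, the tape or the paint bottle.

Things in the scene. Friction and masses are not known exactly. Their poses are not given: they have to be found in the camera images.
- scoop: loose metal scoop, 180 g, stands level by itself. Origin: centre of the pan's underside; x to the open front lip, z up. Pan 110 mm long, 100 mm wide; floor 3 mm, thinned to 1.5 mm at the lip; side walls 40 mm high, 24 mm ahead of x = 10; back wall 46 mm high (70 mm in its middle 30 mm). Blue handle: level bar 16 mm wide, 22 mm tall, x = -55 to -160, its axis 60 mm above the underside, free beneath
- scoop_grip (a point): point on the axis of the scoop's handle, 40 mm behind the back wall (x = -95, z = 60 in the scoop's frame; same axes as the scoop)
- scoop_lip (a point): middle of the scoop's front lip (x = 55, z = 1 in the scoop's frame)
- scoop_pan (a point): point in the middle of the scoop's pan, 20 mm above the scoop's underside; a lump within 65 mm of it is in the scoop
- pot_inside (a point): point on the pot's axis, 28 mm below the centre of its rim; a lump within 65 mm of it is in the pot
- tray: white open tray, fixed, holding the wax. Origin: underside below its middle; x along its length to the ramp end, z up. Outside 300 x 124 mm, inside 116 mm wide; floor 4 mm thick; walls 30 mm high (ramp end 65). Floor flat from x = -146 to 106, then a 45 degree ramp up to the end wall: lumps pushed against it ride up and fall back into the scoop. Lumps start between x = 5 and 95
- scale: fixed grey bench scale; square steel top plate 150 x 150 mm, its top 40 mm above the bench. Origin: on the bench below the plate's centre; a lower display (32 mm high) juts out at its -x side to x = -115. The plate does not move
- pot_mouth (a point): centre of the rim of the steel wax melting pot, 90 mm above the bench; the pot is fixed on a mint-green round base of radius 85 mm and 34 mm height. Rim radius 72 mm outside, about 68 mm inside; inner floor 52 mm below the rim; cold
- board: thin teal foam board, fixed, 300 x 130 x 6 mm, on which the scoop starts. Origin: centre of its underside; x along its length, z up
- mug: white mug with a handle, loose bystander, 80 mm across, 95 mm high; origin: centre of its underside
- tape: standing roll of cream masking tape, loose bystander, 96 mm outside diameter, 48 mm high; origin: centre of its underside
- paint: blue paint bottle, loose bystander, 60 mm diameter, 160 mm high; origin: centre of its underside
- lump0: loose lump of hard amber wax, one of five alike: a blunt faceted round nugget 26 mm across and 20 mm high, about 12 g, hard and rigid; origin: its centre
- lump1: loose lump of hard amber wax, one of five alike: a blunt faceted round nugget 26 mm across and 20 mm high, about 12 g, hard and rigid; origin: its centre
- lump2: loose lump of hard amber wax, one of five alike: a blunt faceted round nugget 26 mm across and 20 mm high, about 12 g, hard and rigid; origin: its centre
- lump3: loose lump of hard amber wax, one of five alike: a blunt faceted round nugget 26 mm across and 20 mm high, about 12 g, hard and rigid; origin: its centre
- lump4: loose lump of hard amber wax, one of five alike: a blunt faceted round nugget 26 mm across and 20 mm high, about 12 g, hard and rigid; origin: its centre
Mind the look-alikes: they are no part of the job. What is meant by the part that bears pot_inside is not red, and is the smaller of those in its own colour.

How it is judged:
On the way:
1. the scoop stands level and let go on the scale's plate with at least three lumps in it, at rest for half a second (horizontal distance between scoop and scale below 0.06 m and z of scoop in the frame of scale between 0.035 and 0.048 m and angle between scoop's own z axis and vertical below 0.1 rad and linear speed of scoop below 0.03 m/s and contact force between scoop and scale above 0.8 N and contact force between each of the fingers, the arm and scoop below 0.05 N and (distance between each of lump0, lump1, lump2 and scoop_pan below 0.065 m or distance between each of lump0, lump1, lump3 and scoop_pan below 0.065 m or distance between each of lump0, lump1, lump4 and scoop_pan below 0.065 m or distance between each of lump0, lump2, lump3 and scoop_pan below 0.065 m or distance between each of lump0, lump2, lump4 and scoop_pan below 0.065 m or distance between each of lump0, lump3, lump4 and scoop_pan below 0.065 m or distance between each of lump1, lump2, lump3 and scoop_pan below 0.065 m or distance between each of lump1, lump2, lump4 and scoop_pan below 0.065 m or distance between each of lump1, lump3, lump4 and scoop_pan below 0.065 m or distance between each of lump2, lump3, lump4 and scoop_pan below 0.065 m)), for 0.5 s.
At the end, for the whole second after the job is handed in: At least three lumps lie in the pot, within 65 mm of a point amid it; every other lump is in the pot or the tray, none in the scoop or on the bench, all at rest; the empty scoop rests right way up (within 0.1 rad) on the teal board, the centre of its pan over the board ((distance between each of lump0, lump1, lump2 and pot_inside below 0.065 m or distance between each of lump0, lump1, lump3 and pot_inside below 0.065 m or distance between each of lump0, lump1, lump4 and pot_inside below 0.065 m or distance between each of lump0, lump2, lump3 and pot_inside below 0.065 m or distance between each of lump0, lump2, lump4 and pot_inside below 0.065 m or distance between each of lump0, lump3, lump4 and pot_inside below 0.065 m or distance between each of lump1, lump2, lump3 and pot_inside below 0.065 m or distance between each of lump1, lump2, lump4 and pot_inside below 0.065 m or distance between each of lump1, lump3, lump4 and pot_inside below 0.065 m or distance between each of lump2, lump3, lump4 and pot_inside below 0.065 m) and (distance between lump0 and pot_inside below 0.065 m or (x of lump0 in the frame of tray between -0.15 and 0.15 m and y of lump0 in the frame of tray between -0.06 and 0.06 m and z of lump0 in the frame of tray between 0 and 0.06 m)) and (distance between lump1 and pot_inside below 0.065 m or (x of lump1 in the frame of tray between -0.15 and 0.15 m and y of lump1 in the frame of tray between -0.06 and 0.06 m and z of lump1 in the frame of tray between 0 and 0.06 m)) and (distance between lump2 and pot_inside below 0.065 m or (x of lump2 in the frame of tray between -0.15 and 0.15 m and y of lump2 in the frame of tray between -0.06 and 0.06 m and z of lump2 in the frame of tray between 0 and 0.06 m)) and (distance between lump3 and pot_inside below 0.065 m or (x of lump3 in the frame of tray between -0.15 and 0.15 m and y of lump3 in the frame of tray between -0.06 and 0.06 m and z of lump3 in the frame of tray between 0 and 0.06 m)) and (distance between lump4 and pot_inside below 0.065 m or (x of lump4 in the frame of tray between -0.15 and 0.15 m and y of lump4 in the frame of tray between -0.06 and 0.06 m and z of lump4 in the frame of tray between 0 and 0.06 m)) and linear speed of each of lump0, lump1, lump2, lump3, lump4 below 0.05 m/s and x of scoop in the frame of board between -0.15 and 0.15 m and y of scoop in the frame of board between -0.06 and 0.06 m and z of scoop in the frame of board between 0.003 and 0.012 m and angle between scoop's own z axis and vertical below 0.1 rad and linear speed of scoop below 0.03 m/s); the robot touches nothing.
It fails at once if a wax lump is touched by the gripper (more than 0.5 N) (contact force between any of the fingers, the arm and lump0 above 0.5 N or contact force between any of the fingers, the arm and lump1 above 0.5 N or contact force between any of the fingers, the arm and lump2 above 0.5 N or contact force between any of the fingers, the arm and lump3 above 0.5 N or contact force between any of the fingers, the arm and lump4 above 0.5 N).
It fails at once if the mug, the tape or the paint bottle is moved by more than 20 mm or tipped (distance of any of mug, tape, paint from where it was at the start of the episode above 0.02 m or angle between any of mug, tape, paint's own z axis and vertical above 0.3 rad).
It also fails if it takes over 64 s, if anything falls off the work surface, if the arm or the gripper's body presses on something with over 40 N, if the wrist force passes 120 N, or if a joint passes its speed limit or range.

## Robot

A 6-joint arm with a two-finger parallel gripper is mounted at the origin on the work surface. World frame = base frame: x ahead of the robot, y to its left, z up, the work surface at z = 0. Lengths are in m, angles in rad, forces in N, time in s.
With the tool pointing down it reaches from about 0.4 to 0.925 m from the base axis. Payload 3.4 kg.
Tool frame: the origin (TCP) lies midway between the tips of the shut fingers; the grasp point (between the pads) lies 19 mm behind it; z points along the fingers, y is the line along which they close (so a half turn about z gives the same grasp; the last joint's range is limited). The gripper opens to 85 mm and grips with 20 to 120 N. Pads are 22 mm wide; open, the fingers measure 114 mm over their backs; the gripper's body (76 mm by 85 mm) begins 54 mm behind the grasp point. The pads swing forward as they close: fully open they stand 13 mm farther back than shut.
Start: joints at [-1.319, 0.307, 1.506, -0, 1.328, -0.073], TCP at [0.184, -0.545, 0.231] pointing down, gripper open.
Joint ranges: [-3.12, 3.12], [-1.05, 2.28], [0.14, 2.33], [-1.42, 4.57], [0.1, 2.73], [-2.68, 2.68]. Speed limits (rad/s): [2.57, 2.57, 3.14, 3.14, 3.14, 3.14].

## Interface

Orientations are given as a unit quaternion [w, x, y, z].
In Python, from bench import r gives the robot as it stands. The module is installed in compiled form; this text tells all that it offers.
- The arm moves only by the tool send_rows, never from a script. Its arguments are lists of equal length, an entry for each row: "linear": the shift along the tool's x, y, z in units of 0.02 m (1.0 is 0.02 m), a list of three; "rot": the turn, a rotation vector about the tool's x, y, z in units of 5 degrees (1.0 is 5 degrees), a list of three. In form: {"linear": [[x, y, z], ...], "rot": [[ax, ay, az], ...]}. A call has 1 to 5 rows; each row shifts and turns the commanded pose from where the row before left it, along the tool's axes as they then stand; what a row does not reach is not made up. A row lasts 1/10 s, in which the tool goes at most 50 mm and 8.59 degrees, less where a joint would pass 70% of its speed; a pose out of reach is approached as far as the arm can. A call with a number of a shift or a turn outside -1 to 1 is refused whole. A call with a gripper value outside its range is refused whole. "jaw" is the opening, from 0 (shut) to 1 (fully open), set as the call begins (left out, the last holds). The fingers move at their own pace and stop on an object; "force" is the grip in N (left out, the last holds). Time passes only in rows, so rows that do not move let the fingers close. It gives the time, the measured TCP pose, the force, the opening and the grip force at its end, in the units of the state.
- r.state(): the state, without advancing time (a new reading comes with each control period).
- r.snapshot(name): name is "scene" or "top" or "wrist"; returns a dict with "frame" (400x640x3 uint8, red, green, blue), "z_map" (400x640 float32, m along the optical axis (not along the pixel's ray), 0 where there is no reading), "fov_y" (degrees; the focal length in pixels is half the picture's height over the tangent of half this angle, whatever the lens; pixels are square), "cx", "cy" (the principal point, pixels), "k1" (the pictures are not rectified: a ray, as slopes to the right and down, at radius r is drawn at 1 + k1 r^2 times it, then the intrinsics apply), "origin" and "attitude" of the camera in the world; the wrist camera has in their place "tool_from_camera" (4x4, takes a point from camera to tool coordinates, whose origin is the TCP and whose axes are the flange's). Camera axes: x right, y up, looking along -z (the intrinsics and any distortion apply to the point x, -y, -z); pixel columns grow to the right and rows downward; lengths in m; the calibration is good to about 2 mm. A picture is of the moment at which its call begins: read the wrist's pose just before it.
- r.finish_job(): hands the job in; it is judged then, once.
The state is a dict: "clock": time; "joint_pos": joint angles; "joint_velocities": joint speeds; "tau": joint torques, N m; "tool_pos": TCP position; "orientation": TCP orientation; "force": force on the tool from outside, world axes, zero at the start; "torque": the same for the moment, N m; "width": finger opening in m; "grip_force": force on a finger pad.
Only numpy, scipy, OpenCV 4.12 (cv2) and the standard library are available. Lean on these libraries where they do the work, as an engineer would, in place of code of your own. Each camera call takes 0.05 s, during which the arm holds its last target. There are 200 camera calls.

## Working session

There is one attempt and no reset: what is moved stays moved. The work goes in short steps, Python scripts to look and compute and a tool call to move; the robot and the scene stay as the last step left them, time stands still between calls to the robot, and variables do not carry over. Pictures are saved under pics/ and viewed, at most 10 in all, crops included, and the job is handed in when it is done.

Besides the shell and the picture viewer there is one more tool, called after "Emit:" as name(argument=value, ...) on one line, values as JSON. send_rows: Moves the arm, as the interface text tells. Its arguments: {"type":"object","properties":{"linear":{"type":"array"},"rot":{"type":"array"},"jaw":{"type":"number"},"force":{"type":"number"}},"required":["linear","rot"]}

```bash
mkdir -p pics; ls
cat > h.py <<'E'
import numpy as np, cv2
from bench import r
from scipy.spatial.transform import Rotation as R
def quat(q): return R.from_quat([q[1],q[2],q[3],q[0]])
def att(a):
    a=np.array(a,float)
    return a if a.shape==(3,3) else quat(a).as_matrix()
def pts(s):
    """world (or camera->world) xyz for every pixel"""
    h,w=s['z_map'].shape; f=h/2/np.tan(np.radians(s['fov_y'])/2)
    v,u=np.mgrid[0:h,0:w]; xd=(u-s['cx'])/f; yd=(v-s['cy'])/f
    x,y=xd.copy(),yd.copy()
    for _ in range(10):
        k=1+s['k1']*(x*x+y*y); x,y=xd/k,yd/k
    z=s['z_map']; c=np.stack([x*z,-y*z,-z],-1)
    if 'origin' in s: return c@att(s['attitude']).T+np.array(s['origin'])
    T=np.array(s['tool_from_camera']); t=c@T[:3,:3].T+T[:3,3]
    st=s['st']; return t@quat(st['orientation']).as_matrix().T+np.array(st['tool_pos'])
def snap(n,save=None):
    st=r.state(); s=r.snapshot(n); s['st']=st
    if save: cv2.imwrite('pics/'+save+'.png',s['frame'][:,:,::-1])
    s['P']=pts(s); return s
E
python3 - <<'E'
from h import *
import pickle
for n in('top','scene'):
    s=snap(n,n); pickle.dump(s,open(n+'.pkl','wb'))
    print(n,{k:s[k] for k in('fov_y','cx','cy','k1','origin','attitude')})
st=r.state();print(st)
E
```

```text
pics
top {'fov_y': 43.14936956554467, 'cx': 324.89830883924986, 'cy': 207.38315833542518, 'k1': -0.15639365310263606, 'origin': array([ 0.34832432, -0.07770513,  1.68876999]), 'attitude': array([ 0.71401551,  0.02695419, -0.0311862 , -0.69891541])}
scene {'fov_y': 54.069359138404444, 'cx': 320.05597468100785, 'cy': 199.92888240312232, 'k1': -0.03793239241060929, 'origin': array([1.11450683, 0.13557248, 0.99297851]), 'attitude': array([0.54934197, 0.18337677, 0.25110273, 0.77559254])}
{'clock': 0.1, 'joint_pos': array([-1.31855185e+00,  3.07498963e-01,  1.50754632e+00,  7.55163886e-06,
        1.32841438e+00, -7.34955622e-02]), 'joint_velocities': array([ 0.00068808,  0.00094587, -0.001641  , -0.00125855, -0.00019832,
       -0.0019953 ]), 'tau': array([ 5.09549973e-04, -4.58528674e+01, -2.52607155e+01, -1.97788686e-04,
        5.57853593e-03, -3.80221209e-06]), 'tool_pos': array([ 0.18382908, -0.54415456,  0.23047138]), 'orientation': array([-9.30103212e-04,  9.86765689e-01,  1.62149940e-01, -7.96702290e-05]), 'force': array([-0.41088674, -0.27390842, -0.91883704]), 'torque': array([ 0.03218255, -0.0120649 ,  0.02808086]), 'grip_force': 0.0, 'width': 0.08514783996460741}
```

View pics/top.png

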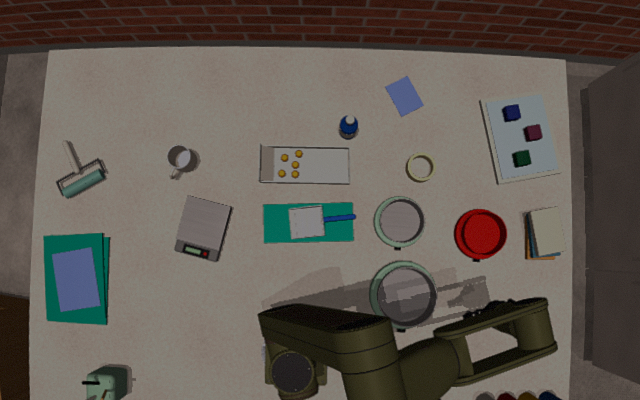

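View pics/scene.png

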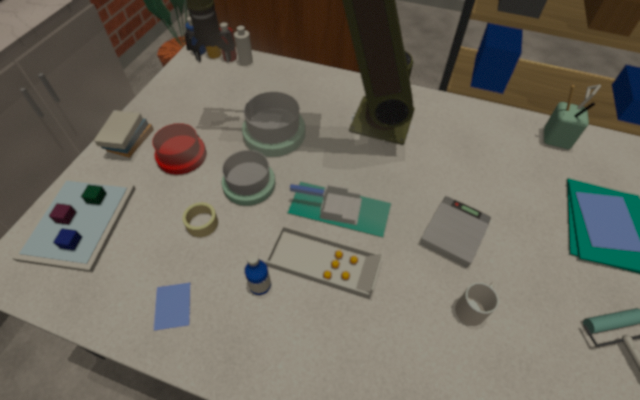

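The pictures show these items (pixels in the top view):
- **Pot candidates:** a mint one at (399,221), a larger mint one at (403,294) and a red one at (481,234). The one meant is (399,221), because it is not red and is the smaller of the two mint pots.
- **Scoop:** on the teal board at (308,222), with its lip to the left (+y).
- **Tray:** (305,165), ramp on the left.
- **Scale:** (205,228).

Next I'll measure these and make a crop to confirm the pot.

Run:
```python
from h import *
import pickle
s=pickle.load(open('top.pkl','rb')); P=s['P']; hsv=cv2.cvtColor(s['frame'],cv2.COLOR_RGB2HSV); H,S,V=[hsv[...,i].astype(int) for i in range(3)]
Z=P[...,2]
def roi(m,x0,x1,y0,y1):
    o=np.zeros_like(m);o[y0:y1,x0:x1]=m[y0:y1,x0:x1];return o
def rect(n,m):
    q=P[m][:,:2].astype(np.float32); c,wh,a=cv2.minAreaRect(q); print(n,m.sum(),'c',np.round(c,4),'wh',np.round(wh,4),'a',round(a,2),'z',np.round(np.percentile(P[m][:,2],[5,50,95]),4))
    return q
teal=(H>70)&(H<100)&(S>120)
m=roi(teal,255,365,195,250); rect('board',m)
blue=roi((H>100)&(H<125)&(S>130),318,362,205,230); q=rect('handle',blue)
i=np.argsort(q[:,1]); print(q[i[:5]],q[i[-5:]])
pan=roi(~teal&~((H>100)&(H<125)&(S>130))&(Z>.007),284,330,200,242); rect('pan',pan)
tr=roi(Z>.02,255,355,138,190); rect('tray walls',tr)
pl=roi(abs(Z-.04)<.005,170,240,190,265); rect('plate',pl)
for n,b in(('pot small',(370,430,190,252)),('pot large',(365,442,255,332))):
    m=roi(abs(Z-(.09 if 'small' in n else np.percentile(Z[b[2]:b[3],b[0]:b[1]],97)))<.006,*b); q=P[m][:,:2].astype(np.float32)
    print(n,cv2.minEnclosingCircle(q),np.median(P[m][:,2]))
am=roi((H>10)&(H<30)&(S>150)&(V>90),270,320,145,185).astype(np.uint8)
n,l,stt,c=cv2.connectedComponentsWithStats(am)
for k in range(1,n):
    if stt[k,4]>8: print('lump',c[k].round(1),stt[k,4],P[l==k].mean(0).round(4),P[l==k][:,2].max().round(4))
for n,b in(('bottle',(335,362,110,142)),('tape',(400,440,150,186)),('mug',(160,200,140,182))):
    m=roi(Z>.03,*b); print(n,cv2.minEnclosingCircle(P[m][:,:2].astype(np.float32)),Z[m].max())
cr=np.hstack([cv2.resize(s['frame'][185:335,360:520],None,fx=2.5,fy=2.5),cv2.resize(s['frame'][195:250,255:365],(400,375))])
cv2.imwrite('pics/crop.png',cr[:,:,::-1])
```

```text
board 2180 c [ 0.4241 -0.0291] wh [0.1539 0.2979] a 1.45 z [0.0005 0.007  0.0144]
handle 145 c [ 0.4254 -0.107 ] wh [0.0683 0.15  ] a 44.72 z [0.0723 0.0779 0.0846]
[[ 0.4526958  -0.17980511]
 [ 0.44913137 -0.1794987 ]
 [ 0.45880318 -0.17941168]
 [ 0.45554402 -0.17940956]
 [ 0.44935825 -0.17659236]] [[ 0.4409125  -0.08394721]
 [ 0.44405147 -0.08387547]
 [ 0.4467189  -0.08377489]
 [ 0.45047238 -0.08374117]
 [ 0.34832433 -0.07770512]]
pan 864 c [ 0.4301 -0.0287] wh [0.1771 0.1212] a 9.14 z [0.0076 0.0118 0.0497]
tray walls 931 c [ 0.533  -0.0163] wh [0.3712 0.2977] a 0.93 z [0.0215 0.0303 0.0645]
plate 1769 c [0.4089 0.3189] wh [0.1518 0.186 ] a 76.29 z [0.0357 0.0402 0.0444]
pot small ((0.4443153142929077, -0.3326709270477295), 0.0728229507803917) 0.08989677139463947
pot large ((0.2206798493862152, -0.17275115847587585), 0.020764164626598358) 0.8472179145253809
lump [298.4 153.1] 34 [0.6654 0.0061 0.0239] 0.035
lump [284.3 157.1] 31 [0.6511 0.0529 0.0237] 0.0304
lump [294.9 164.2] 34 [0.6277 0.0166 0.0244] 0.0322
lump [281.3 172.9] 31 [0.5976 0.0611 0.0239] 0.0377
lump [294.6 173.7] 32 [0.5958 0.0169 0.0241] 0.0352
bottle ((0.5638876557350159, -0.11260326206684113), 0.21846994757652283) 1.6887699930359739
tape ((0.5050138831138611, -0.25569242238998413), 0.23723097145557404) 1.6887699930359739
mug ((0.4975581169128418, 0.17696896195411682), 0.2952772378921509) 1.6887699930359739
```

View pics/crop.png

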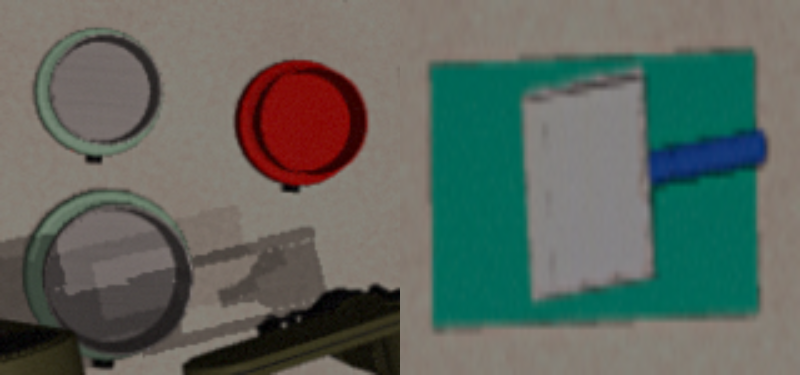

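The crop confirms it: the small mint pot is at crop (98,90), with a measured rim radius of 73 mm against the 72 mm given. The larger mint pot is at (118,270) and the red one at (300,122). Now I'll refine the other poses, leaving out pixels with no depth reading.

Run:
```python
from h import *
import pickle
s=pickle.load(open('top.pkl','rb')); P=s['P']; hsv=cv2.cvtColor(s['frame'],cv2.COLOR_RGB2HSV); H,S,V=[hsv[...,i].astype(int) for i in range(3)]
Z=np.where(s['z_map']>0,P[...,2],-9)
def roi(m,x0,x1,y0,y1):
    o=np.zeros_like(m);o[y0:y1,x0:x1]=m[y0:y1,x0:x1];return o
def rect(n,m):
    m=cv2.morphologyEx(m.astype(np.uint8),cv2.MORPH_OPEN,np.ones((2,2),np.uint8))>0
    q=P[m][:,:2].astype(np.float32); c,wh,a=cv2.minAreaRect(q); print(n,m.sum(),'c',np.round(c,4),'wh',np.round(wh,4),'a',round(a,2),'z',np.round(np.percentile(P[m][:,2],[5,50,95]),4))
    return q
b=(H>100)&(H<125)&(S>130)&(Z>.055)&(Z<.1)
q=rect('handle',roi(b,318,362,205,230))
vx,vy,x0,y0=cv2.fitLine(q,cv2.DIST_L2,0,.01,.01).ravel(); print('dir',vx,vy,x0,y0)
d=np.array([vx,vy])*np.sign(vy); t=(q-[x0,y0])@d; e=np.array([x0,y0])+d*t.min(); print('end',e,'len',np.ptp(t),'origin',e+.16*d,'grip',e+.065*d,'yaw',np.degrees(np.arctan2(d[1],d[0])))
rect('pan',roi((Z>.007)&(H<65)&(Z<.1),284,330,200,242))
for lo,hi in((.024,.036),(.055,.07)): rect('tray',roi((Z>lo)&(Z<hi),255,355,138,190))
rect('plate',roi(abs(Z-.04)<.003,170,236,190,265))
rect('display',roi((abs(Z-.032)<.003),170,240,235,268))
teal=(H>70)&(H<100)&(S>120)&(abs(Z-.006)<.005); rect('board',roi(teal,255,365,195,250))
for n,z,bb in(('bottle',.12,(335,362,110,142)),('tape',.048,(400,440,150,186)),('mug',.095,(160,200,140,182)),('pot',.09,(370,430,190,252))):
    m=roi((Z>z-.012)&(Z<.2),*bb); print(n,cv2.minEnclosingCircle(P[m][:,:2].astype(np.float32)),Z[m].max())
```

```text
handle 143 c [ 0.4259 -0.1127] wh [0.066  0.1569] a 42.92 z [0.0035 0.077  0.084 ]
dir 0.18660551 -0.9824349 0.446509 -0.13500464
end [ 0.4566223  -0.18824886] len 0.12881103 origin [ 0.4267654  -0.03105928] grip [ 0.44449294 -0.12439059] yaw 100.754745
pan 311 c [ 0.4133 -0.0309] wh [0.1411 0.1074] a 7.46 z [0.0027 0.0102 0.0198]
tray 306 c [ 0.628  -0.0261] wh [0.1282 0.2848] a 1.17 z [0.0004 0.0247 0.0351]
tray 38 c [0.6216 0.1296] wh [0.0033 0.1118] a 89.62 z [0.0339 0.0485 0.0683]
plate 466 c [0.4204 0.3123] wh [0.1475 0.1521] a 78.06 z [0.0328 0.0404 0.046 ]
display 108 c [0.3305 0.3308] wh [0.1368 0.0409] a 76.58 z [0.0176 0.0315 0.0378]
board 1336 c [ 0.4222 -0.0346] wh [0.1503 0.2946] a 1.75 z [0.     0.007  0.0151]
bottle ((0.7518205642700195, -0.15498696267604828), 0.028056511655449867) 0.17006822075190264
tape ((0.6287801265716553, -0.40169259905815125), 0.0499662384390831) 0.06238704490621805
mug ((0.6293622255325317, 0.3978986144065857), 0.04794103652238846) 0.10824454269364603
pot ((0.4443153142929077, -0.3326709270477295), 0.0728229507803917) 0.09926830593610347
```

```bash
cat >> h.py <<'E'
def cast(s,uv,z):
    """pixels -> world points on plane z"""
    uv=np.atleast_2d(np.asarray(uv,float)); h=s['z_map'].shape[0]; f=h/2/np.tan(np.radians(s['fov_y'])/2)
    d=(uv-[s['cx'],s['cy']])/f; x=d.copy()
    for _ in range(15): x=d/(1+s['k1']*(x**2).sum(1,keepdims=True))
    c=np.c_[x[:,0],-x[:,1],-np.ones(len(x))]
    if 'origin' in s: A,o=att(s['attitude']),np.array(s['origin'])
    else:
        T=np.array(s['tool_from_camera']); B=quat(s['st']['orientation']).as_matrix()
        A=B@T[:3,:3]; o=B@T[:3,3]+np.array(s['st']['tool_pos'])
    w=c@A.T; return (o+w*((z-o[2])/w[:,2])[:,None])[:,:2]
E
python3 - <<'E'
from h import *
import pickle
s=pickle.load(open('top.pkl','rb')); P=s['P']; fr=s['frame']; hsv=cv2.cvtColor(fr,cv2.COLOR_RGB2HSV); H,S,V=[hsv[...,i].astype(int) for i in range(3)]
def big(m,b):
    x0,x1,y0,y1=b; o=np.zeros(m.shape,np.uint8); o[y0:y1,x0:x1]=m[y0:y1,x0:x1]
    n,l,st,_=cv2.connectedComponentsWithStats(o); k=1+st[1:,4].argmax(); v,u=np.where(l==k); return np.c_[u,v]
def rect(n,uv,z):
    q=cast(s,uv,z).astype(np.float32); c,wh,a=cv2.minAreaRect(q); print(n,len(q),np.round(c,4),np.round(wh,4),round(a,2)); return q
q=rect('handle',big((H>100)&(H<125)&(S>110),(318,362,205,230)),.077)
vx,vy,x0,y0=cv2.fitLine(q,cv2.DIST_L2,0,.01,.01).ravel(); d=np.array([vx,vy])*np.sign(vy)
t=(q-[x0,y0])@d; e=np.array([x0,y0])+d*(t.min()-.001); print('len',np.ptp(t),'end',e,'origin',e+.16*d,'grip',e+.065*d,'yaw',np.degrees(np.arctan2(d[1],d[0])))
rect('board',big((H>70)&(H<100)&(S>120),(255,365,195,250)),.006)
# bench colour vs others
print('tray row 165:',[tuple(fr[165,u]) for u in range(256,266)],[tuple(fr[165,u]) for u in range(345,354)])
print('plate:',fr[222,205],fr[222,160],fr[240,215],'tray in',fr[165,330])
cv2.imwrite('pics/tray.png',np.hstack([cv2.resize(fr[138:190,252:357],None,fx=4,fy=4,interpolation=2),cv2.resize(fr[190:266,170:240],(300,208))])[:,:,::-1])
E
```

```text
handle 149 [ 0.4499 -0.1319] [0.0149 0.1024] 7.23
len 0.10239293 end [ 0.45622543 -0.18367682] origin [ 0.43644455 -0.0249043 ] grip [ 0.44818944 -0.11917549] yaw 97.10167
board 2180 [ 0.4366 -0.0301] [0.1277 0.2969] 2.49
tray row 165: [(np.uint8(134), np.uint8(123), np.uint8(113)), (np.uint8(136), np.uint8(125), np.uint8(117)), (np.uint8(134), np.uint8(129), np.uint8(122)), (np.uint8(110), np.uint8(109), np.uint8(105)), (np.uint8(56), np.uint8(52), np.uint8(48)), (np.uint8(85), np.uint8(77), np.uint8(70)), (np.uint8(110), np.uint8(99), np.uint8(93)), (np.uint8(109), np.uint8(100), np.uint8(92)), (np.uint8(107), np.uint8(101), np.uint8(93)), (np.uint8(108), np.uint8(98), np.uint8(91))] [(np.uint8(134), np.uint8(131), np.uint8(127)), (np.uint8(134), np.uint8(132), np.uint8(127)), (np.uint8(130), np.uint8(124), np.uint8(114)), (np.uint8(120), np.uint8(112), np.uint8(105)), (np.uint8(119), np.uint8(114), np.uint8(108)), (np.uint8(131), np.uint8(125), np.uint8(118)), (np.uint8(132), np.uint8(126), np.uint8(117)), (np.uint8(134), np.uint8(131), np.uint8(119)), (np.uint8(132), np.uint8(128), np.uint8(119))]
plate: [115 106 103] [132 128 118] [116 108 106] tray in [133 131 127]
```

View pics/tray.png

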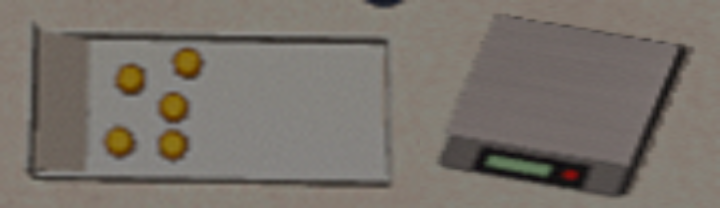

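```bash
cat >> h.py <<'E'
def yawR(deg,pitch=0):
    """tool x along heading deg, tool z down; then pitched lip-up by pitch (deg) about scoop's y"""
    c,s_=np.cos(np.radians(deg)),np.sin(np.radians(deg))
    A=np.array([[c,s_,0],[s_,-c,0],[0,0,-1.]])
    return A@R.from_rotvec([0,np.radians(pitch),0]).as_matrix()
def plan(p1,R1,n,p0=None,R0=None):
    """n rows from present (or given) pose to target, in row units"""
    st=r.state(); p=np.array(st['tool_pos'] if p0 is None else p0,float); A=quat(st['orientation']).as_matrix() if R0 is None else R0
    dv=R.from_matrix(A.T@R1).as_rotvec(); step=R.from_rotvec(dv/n).as_matrix(); dp=(np.array(p1)-p)/n; L=[]
    for i in range(n): L.append((A.T@dp/.02).round(2).tolist()); A=A@step
    rr=(np.degrees(dv)/n/5).round(2).tolist()
    for i in range(0,n,5): print('lin',L[i:i+5])
    print('rot each',rr,'n',n)
E
python3 - <<'E'
from h import *
import pickle
s=pickle.load(open('top.pkl','rb'))
C=cast(s,[[188,195.5],[231.8,206.4],[216,250.3],[175.8,240]],.04); print('plate',C.round(4),C.mean(0),np.linalg.norm(np.diff(C,axis=0),axis=1))
print('tray end corners',cast(s,[[349,148],[349.2,184.2]],.03).round(4),'ramp base',cast(s,[[274,149],[273.5,181]],.004).round(4),'ramp top corners',cast(s,[[261,145],[260,182.5]],.05).round(4))
print('lumps',cast(s,[[298.4,153.1],[284.3,157.1],[294.9,164.2],[281.3,172.9],[294.6,173.7]],.015).round(4))
plan([.45,-.10,.30],yawR(97),25)
E
```

```text
plate [[0.514  0.3678]
 [0.481  0.2197]
 [0.3358 0.267 ]
 [0.3659 0.4028]] [0.42415373 0.31430195] [0.15172626 0.15268472 0.13903397]
tray end corners [[ 0.6854 -0.1623]
 [ 0.5638 -0.1649]] ramp base [[0.6818 0.0901]
 [0.5725 0.0883]] ramp top corners [[0.6853 0.1289]
 [0.5606 0.1279]]
lumps [[0.6672 0.0065]
 [0.6527 0.0535]
 [0.6293 0.0172]
 [0.5989 0.0619]
 [0.5971 0.0173]]
lin [[0.79, -0.67, -0.14], [0.82, -0.63, -0.14], [0.86, -0.58, -0.14], [0.89, -0.53, -0.14], [0.92, -0.48, -0.14]]
lin [[0.94, -0.43, -0.14], [0.96, -0.38, -0.14], [0.98, -0.33, -0.14], [1.0, -0.27, -0.14], [1.01, -0.22, -0.14]]
lin [[1.02, -0.16, -0.14], [1.03, -0.11, -0.14], [1.03, -0.05, -0.14], [1.04, 0.01, -0.14], [1.03, 0.06, -0.14]]
lin [[1.03, 0.12, -0.14], [1.02, 0.17, -0.14], [1.01, 0.23, -0.14], [1.0, 0.29, -0.14], [0.98, 0.34, -0.14]]
lin [[0.96, 0.39, -0.14], [0.94, 0.44, -0.14], [0.91, 0.49, -0.14], [0.88, 0.54, -0.14], [0.85, 0.59, -0.14]]
rot each [-0.0, -0.0, -0.63] n 25
```

Emit:
send_rows(linear=[[0.8,-0.67,-0.14],[0.82,-0.63,-0.14],[0.86,-0.58,-0.14],[0.9,-0.53,-0.14],[0.92,-0.48,-0.14]], rot=[[0,0,-0.63],[0,0,-0.63],[0,0,-0.63],[0,0,-0.63],[0,0,-0.63]], jaw=1, force=100)

```text
clock: 0.6
tool_pos: [0.2388, -0.4533, 0.2457]
orientation: [-0.0, 0.954, 0.298, 0.0]
force: [0.3, 0.6, -1.3]
width: 0.0852
grip_force: 0.0
```

Emit:
send_rows(linear=[[0.94,-0.43,-0.14],[0.96,-0.38,-0.14],[0.98,-0.33,-0.14],[1,-0.27,-0.14],[1,-0.22,-0.14]], rot=[[0,0,-0.63],[0,0,-0.63],[0,0,-0.63],[0,0,-0.63],[0,0,-0.63]])

```text
clock: 1.1
tool_pos: [0.2913, -0.3646, 0.2598]
orientation: [0.0, 0.904, 0.427, 0.0]
force: [0.5, 0.3, -0.2]
width: 0.0853
grip_force: 0.0
```

Emit:
send_rows(linear=[[1,-0.16,-0.14],[1,-0.11,-0.14],[1,-0.05,-0.14],[1,0,-0.14],[1,0.06,-0.14]], rot=[[0,0,-0.63],[0,0,-0.63],[0,0,-0.63],[0,0,-0.63],[0,0,-0.63]])

```text
clock: 1.6
tool_pos: [0.3419, -0.2781, 0.2738]
orientation: [0.0, 0.838, 0.546, 0.0]
force: [0.4, 0.1, 0.3]
width: 0.0853
grip_force: 0.0
```

Emit:
send_rows(linear=[[1,0.12,-0.14],[1,0.17,-0.14],[1,0.23,-0.14],[1,0.29,-0.14],[0.98,0.34,-0.14]], rot=[[0,0,-0.63],[0,0,-0.63],[0,0,-0.63],[0,0,-0.63],[0,0,-0.63]])

```text
clock: 2.1
tool_pos: [0.3939, -0.1901, 0.2877]
orientation: [0.0, 0.755, 0.656, 0.0]
force: [0.2, -0.3, -0.3]
width: 0.0858
grip_force: 0.0
```

Emit:
send_rows(linear=[[0.96,0.4,-0.14],[0.94,0.44,-0.14],[0.9,0.5,-0.14],[0.88,0.54,-0.14],[0.85,0.6,-0.14]], rot=[[0,0,-0.63],[0,0,-0.63],[0,0,-0.63],[0,0,-0.63],[0,0,-0.63]])

```text
clock: 2.6
tool_pos: [0.4464, -0.1011, 0.3018]
orientation: [0.0, 0.658, 0.753, 0.0]
force: [0.6, -1.1, -0.1]
width: 0.0854
grip_force: 0.0
```

Run:
```python
from h import *
import pickle
s=snap('wrist','w1'); pickle.dump(s,open('w1.pkl','wb')); st=s['st']
print(st['clock'],st['tool_pos'],quat(st['orientation']).as_matrix().round(3),st['joint_pos'].round(3)); print(s['tool_from_camera'],s['fov_y'],s['k1'])
```

```text
2.6 [ 0.44644961 -0.1011035   0.30175777] [[-0.135  0.991  0.   ]
 [ 0.991  0.135  0.   ]
 [ 0.     0.    -1.   ]] [-0.315  0.089  1.615  0.     1.438 -0.451]
[[ 7.87826108e-05  9.58836379e-01  2.83959138e-01  7.22082235e-02]
 [ 9.99999945e-01 -1.66877898e-04  2.86048174e-04  8.90983210e-04]
 [ 3.21659900e-04  2.83959100e-01 -9.58836340e-01 -1.43141157e-01]
 [ 0.00000000e+00  0.00000000e+00  0.00000000e+00  1.00000000e+00]] 69.19690875903423 -0.03508015123928986
```

View pics/w1.png

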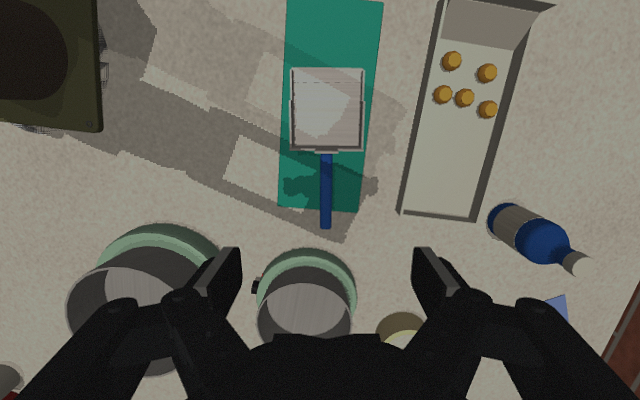

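Run:
```python
from h import *
import pickle
s=pickle.load(open('w1.pkl','rb')); fr=s['frame']; hsv=cv2.cvtColor(fr,cv2.COLOR_RGB2HSV); H,S,V=[hsv[...,i].astype(int) for i in range(3)]
m=((H>100)&(H<125)&(S>110)).astype(np.uint8); m[:,:300]=0; m[:,350:]=0; m[:140]=0
v,u=np.where(m>0); q=cast(s,np.c_[u,v],.077).astype(np.float32)
vx,vy,x0,y0=cv2.fitLine(q,cv2.DIST_L2,0,.01,.01).ravel(); d=np.array([vx,vy])*np.sign(vy)
t=(q-[x0,y0])@d; e=np.array([x0,y0])+d*t.min(); print('len',np.ptp(t),'wid',np.percentile((q-[x0,y0])@[d[1],-d[0]],[2,98]),'end',e,'origin',e+.16*d,'grip',e+.065*d,'yaw',np.degrees(np.arctan2(d[1],d[0])))
# scoop lip & pan: front corners
print('lip corners',cast(s,[[291,69],[364,69]],.006+.024).round(4),'side tops back',cast(s,[[290,150],[365,152]],.046).round(4))
print('tray end top',cast(s,[[400,213],[476,221]],.03).round(4),'ramp foot',cast(s,[[441,40],[526,52]],.004).round(4),'end wall top',cast(s,[[555,5]],.065))
# tray side inner edges on the floor, row by row brightness
for row in (80,100,120,140,160,180,200): print(row,[int(x) for x in V[row,396:440:2]],'|',[int(x) for x in V[row,474:520:2]])
am=((H>10)&(H<30)&(S>150)).astype(np.uint8); n,l,stt,c=cv2.connectedComponentsWithStats(am)
for k in range(1,n):
    if stt[k,4]>60: print('lump',c[k].round(1),cast(s,c[k],.014).round(4))
```

```text
len 0.101027235 wid [-0.00724754  0.00725099] end [ 0.45650166 -0.17992175] origin [ 0.43694988 -0.02112085] grip [ 0.44855875 -0.11540888] yaw 97.019
lip corners [[0.3838 0.0196]
 [0.4798 0.0327]] side tops back [[ 0.3952 -0.0852]
 [ 0.4974 -0.074 ]]
tray end top [[ 0.5685 -0.1595]
 [ 0.6883 -0.1566]] ramp foot [[0.582  0.0889]
 [0.706  0.0926]] end wall top [[0.68857468 0.13130881]]
80 [152, 152, 153, 152, 154, 152, 154, 153, 154, 151, 152, 151, 156, 63, 67, 67, 124, 155, 155, 155, 156, 155] | [155, 103, 88, 76, 89, 91, 96, 98, 90, 107, 156, 153, 151, 151, 153, 156, 58, 66, 66, 66, 65, 107, 152]
100 [139, 152, 154, 153, 152, 154, 154, 156, 153, 153, 154, 57, 66, 64, 135, 158, 156, 156, 103, 94, 90, 97] | [144, 153, 151, 153, 155, 148, 144, 108, 132, 136, 154, 153, 154, 131, 64, 68, 67, 65, 56, 156, 152, 148, 152]
120 [145, 142, 140, 155, 154, 152, 149, 152, 159, 65, 64, 65, 159, 155, 154, 155, 155, 156, 155, 156, 156, 155] | [153, 152, 153, 155, 154, 154, 154, 155, 152, 153, 153, 66, 67, 65, 62, 63, 158, 154, 152, 154, 152, 153, 152]
140 [153, 153, 153, 153, 153, 151, 157, 63, 66, 
[... 337 characters left out ...]
127, 153, 153, 152, 152, 153, 155, 154, 152, 153, 154, 152, 153]
180 [152, 151, 147, 61, 67, 67, 158, 153, 152, 154, 152, 153, 154, 153, 153, 152, 153, 153, 153, 153, 153, 153] | [154, 153, 129, 66, 66, 67, 62, 114, 153, 153, 152, 152, 151, 154, 155, 151, 154, 152, 153, 152, 152, 155, 153]
200 [128, 62, 65, 81, 156, 154, 153, 153, 153, 152, 152, 154, 152, 153, 153, 153, 153, 151, 155, 152, 152, 154] | [64, 68, 65, 63, 96, 154, 154, 155, 152, 152, 153, 153, 153, 153, 142, 144, 140, 140, 143, 140, 143, 142, 142]
lump [451.2  60.5] [[0.5987 0.0631]]
lump [486.9  72.6] [[0.6525 0.0554]]
lump [442.5  93.9] [[0.5971 0.0186]]
lump [464.1  97.3] [[0.6289 0.0185]]
lump [487.5 109. ] [[0.6669 0.008 ]]
```

Run:
```python
from h import *
import pickle
s=pickle.load(open('w1.pkl','rb'))
for n,us,z in(('near outer base',{80:421.5,120:413.5,140:409.5,160:405.5,180:401.5,200:397.5},0),('near inner top',{80:428,120:419.5,140:415.5,160:411.5,180:407.5,200:403},.03),
 ('far floor edge',{120:495,140:489.5,160:484,180:478.5},.004),('far outer top',{80:516,100:511,120:505.5,140:499.5,160:494,180:488},.03)):
    q=cast(s,[[u,v] for v,u in us.items()],z); a=np.polyfit(q[:,1],q[:,0],1); print(n,'x at y=-.017:',np.polyval(a,-.017).round(4),'heading',90-np.degrees(np.arctan(a[0])).round(2), 'res',np.abs(np.polyval(a,q[:,1])-q[:,0]).max().round(4))
```

```text
near outer base x at y=-.017: 0.5679 heading 90.59 res 0.0001
near inner top x at y=-.017: 0.5677 heading 90.53 res 0.0003
far floor edge x at y=-.017: 0.688 heading 90.37 res 0.0
far outer top x at y=-.017: 0.6879 heading 90.3 res 0.0004
```

Run:
```python
from h import *
plan([.4484,-.118,.10],yawR(97),11); plan([.4484,-.118,.047],yawR(97),3,[.4484,-.118,.10],yawR(97))
```

```text
lin [[-0.09, -0.01, 0.92], [-0.09, -0.01, 0.92], [-0.09, -0.01, 0.92], [-0.09, -0.01, 0.92], [-0.09, -0.01, 0.92]]
lin [[-0.09, -0.01, 0.92], [-0.09, -0.01, 0.92], [-0.09, -0.01, 0.92], [-0.09, -0.01, 0.92], [-0.09, -0.01, 0.92]]
lin [[-0.09, -0.01, 0.92]]
rot each [0.0, -0.0, 0.02] n 11
lin [[0.0, 0.0, 0.88], [0.0, 0.0, 0.88], [0.0, 0.0, 0.88]]
rot each [0.0, 0.0, 0.0] n 3
```

Emit:
send_rows(linear=[[-0.2,0,0.9],[-0.2,0,0.9],[-0.2,0,0.9],[-0.2,0,0.9],[-0.2,0,0.9]], rot=[[0,0,0.04],[0,0,0.04],[0,0,0.04],[0,0,0.04],[0,0,0]])

```text
clock: 3.15
tool_pos: [0.4487, -0.1223, 0.211]
orientation: [0.0, 0.664, 0.748, 0.0]
force: [0.7, 0.3, -0.3]
width: 0.0851
grip_force: 0.0
```

Emit:
send_rows(linear=[[0,0,0.9],[0,0,0.9],[0,0,0.9],[0,0,0.9],[0,0,0.9]], rot=[[0,0,0],[0,0,0],[0,0,0],[0,0,0],[0,0,0]])

```text
clock: 3.65
tool_pos: [0.4488, -0.1223, 0.1211]
orientation: [0.0, 0.664, 0.748, 0.0]
force: [-1.2, -0.8, 0.0]
width: 0.0853
grip_force: 0.0
```

Emit:
send_rows(linear=[[0,0,0.9],[0,0,0.9],[0,0,0.9],[0,0,0],[0,0,0]], rot=[[0,0,0],[0,0,0],[0,0,0],[0,0,0],[0,0,0]])

```text
clock: 4.15
tool_pos: [0.449, -0.1227, 0.0677]
orientation: [-0.0, 0.665, 0.747, -0.0]
force: [0.1, -0.5, 0.4]
width: 0.0853
grip_force: 0.0
```

Emit:
send_rows(linear=[[0.1,0,0.52],[0.1,0,0.52],[0,0,0]], rot=[[0,0,0],[0,0,0],[0,0,0]])

```text
clock: 4.45
tool_pos: [0.448, -0.1187, 0.0455]
orientation: [-0.001, 0.665, 0.747, -0.0]
force: [-0.0, -0.5, 0.6]
width: 0.0856
grip_force: 0.0
```

Emit:
send_rows(linear=[[0,0,0],[0,0,0],[0,0,0],[0,0,0],[0,0,0]], rot=[[0,0,0],[0,0,0],[0,0,0],[0,0,0],[0,0,0]], jaw=0, force=100)

```text
clock: 4.95
tool_pos: [0.4491, -0.1196, 0.0467]
orientation: [0.0, 0.665, 0.747, -0.0]
force: [0.2, 1.8, 4.7]
width: 0.0148
grip_force: 97.3
```

Emit:
send_rows(linear=[[0,0,0],[0,0,0],[0,0,0],[0,0,0],[0,0,0]], rot=[[0,0,0],[0,0,0],[0,0,0],[0,0,0],[0,0,0]])

```text
clock: 5.45
tool_pos: [0.4492, -0.1195, 0.0468]
orientation: [0.0, 0.665, 0.747, 0.0]
force: [-0.2, -0.1, 5.6]
width: 0.0147
grip_force: 97.3
```

Emit:
send_rows(linear=[[0,0,-0.5],[0,0,-1],[0,0,-1],[0,0,-1],[0,0,-1]], rot=[[0,0,0],[0,0,0],[0,0,0],[0,0,0],[0,0,0]])

```text
clock: 5.95
tool_pos: [0.4487, -0.1193, 0.1374]
orientation: [-0.0, 0.665, 0.747, -0.0]
force: [0.7, -0.3, -2.0]
width: 0.0151
grip_force: 97.5
```

Run:
```python
from h import *
import pickle
s=snap('wrist','w2'); pickle.dump(s,open('w2.pkl','wb')); st=s['st']
print(st['tool_pos'],st['width'],st['grip_force'],st['force'],st['joint_pos'].round(3))
cv2.imwrite('pics/w2.png',s['frame'][0:330,180:560,::-1])
```

```text
[ 0.44867096 -0.11926438  0.13739502] 0.015116062891592185 97.451913356781 [ 0.69349204 -0.25536187 -2.02619408] [-0.351  0.255  1.861 -0.     1.027 -0.466]
```

View pics/w2.png

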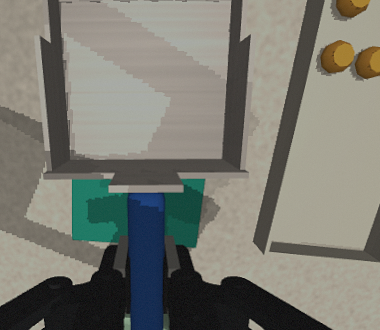

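The wrist view shows the scoop held by its handle, with the back wall level at about row 175 and the handle centred at column 325. Next I'll check how it sits in the grip and plan the entry to the tray.

Run:
```python
from h import *
import pickle
s=pickle.load(open('w2.pkl','rb')); st=s['st']; p=np.array(st['tool_pos']); A=quat(st['orientation']).as_matrix()
for uv,h in(([325,190],.07),([225,176],.046),([425,176],.046),([290,187],.07),([360,187],.07)):
    z=p[2]-.0408+h; w=cast(s,uv,z)[0]; print(uv,(A.T@(np.r_[w,z]-p)).round(4))
plan([.6283,-.18,.1374],yawR(90.45),12)
```

```text
[325, 190] [ 0.0419  0.0004 -0.0292]
[225, 176] [ 0.0426 -0.0485 -0.0052]
[425, 176] [ 0.0426  0.049  -0.0052]
[290, 187] [ 0.0431 -0.0138 -0.0292]
[360, 187] [ 0.0432  0.0146 -0.0292]
lin [[-0.33, 0.71, 0.02], [-0.33, 0.71, 0.02], [-0.32, 0.71, 0.02], [-0.31, 0.71, 0.01], [-0.31, 0.72, 0.01]]
lin [[-0.3, 0.72, 0.01], [-0.3, 0.72, 0.01], [-0.29, 0.73, 0.01], [-0.28, 0.73, 0.01], [-0.28, 0.73, 0.01]]
lin [[-0.27, 0.73, 0.01], [-0.26, 0.74, 0.01]]
rot each [0.0, 0.0, 0.1] n 12
```

Emit:
send_rows(linear=[[-0.34,0.71,0],[-0.34,0.71,0],[-0.33,0.71,0],[-0.32,0.71,0],[-0.32,0.72,0]], rot=[[0,0,0.1],[0,0,0.1],[0,0,0.1],[0,0,0.1],[0,0,0.1]])

```text
clock: 6.5
tool_pos: [0.5232, -0.1453, 0.1359]
orientation: [-0.0, 0.681, 0.732, -0.0]
force: [-0.2, 0.5, -2.3]
width: 0.0146
grip_force: 97.6
```

Emit:
send_rows(linear=[[-0.31,0.72,0],[-0.31,0.72,0],[-0.3,0.73,0],[-0.3,0.73,0],[-0.3,0.73,0]], rot=[[0,0,0.1],[0,0,0.1],[0,0,0.1],[0,0,0.1],[0,0,0.1]])

```text
clock: 7.0
tool_pos: [0.5973, -0.1717, 0.1355]
orientation: [-0.001, 0.697, 0.717, -0.0]
force: [0.0, -0.4, -2.5]
width: 0.0144
grip_force: 97.7
```

Emit:
send_rows(linear=[[-0.28,0.73,0],[-0.28,0.74,0],[0,0,0],[0,0,0]], rot=[[0,0,0.1],[0,0,0.1],[0,0,0],[0,0,0]])

```text
clock: 7.4
tool_pos: [0.626, -0.1818, 0.1355]
orientation: [-0.001, 0.703, 0.711, -0.001]
force: [-1.0, 0.8, -1.2]
width: 0.0147
grip_force: 97.7
```

Run:
```python
from h import *
import pickle
s=snap('wrist','w3'); pickle.dump(s,open('w3.pkl','wb')); st=s['st']
A=quat(st['orientation']).as_matrix();print(st['clock'],st['tool_pos'],np.degrees(np.arctan2(A[1,0],A[0,0])),st['force'],st['joint_pos'].round(3))
```

```text
7.4 [ 0.62598994 -0.18183479  0.13548022] 90.6320469330082 [-1.02658754  0.75408509 -1.21789101] [-0.347  0.491  1.459 -0.     1.194 -0.358]
```

View pics/w3.png

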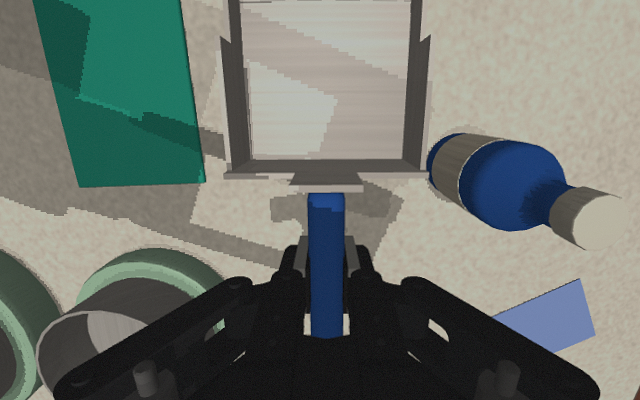

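Emit:
send_rows(linear=[[0,0.11,0.9],[0,0,0.9],[0,0,0.9],[0,0,0.7],[0,0,0.4]], rot=[[0,0,0],[0,0,0],[0,0,0],[0,0,0],[0,0,0]])

```text
clock: 7.95
tool_pos: [0.6275, -0.1816, 0.0591]
orientation: [-0.001, 0.703, 0.711, -0.001]
force: [0.1, 0.5, -2.0]
width: 0.0147
grip_force: 97.8
```

Emit:
send_rows(linear=[[0,0,0.3],[0,0,0.1],[0,0,0.1],[0,0,0]], rot=[[0,0,0],[0,0,0],[0,0,0],[0,0,0]])

```text
clock: 8.35
tool_pos: [0.6295, -0.1823, 0.0509]
orientation: [0.0, 0.703, 0.711, 0.0]
force: [0.5, 0.4, -2.4]
width: 0.0142
grip_force: 97.8
```

Emit:
send_rows(linear=[[0,-0.03,0.15],[0,0,0.1],[0,0,0.05],[0,0,0]], rot=[[0,0,0],[0,0,0],[0,0,0],[0,0,0]])

```text
clock: 8.75
tool_pos: [0.6285, -0.1822, 0.045]
orientation: [0.0, 0.703, 0.711, 0.0]
force: [-1.1, -0.1, 0.8]
width: 0.0146
grip_force: 98.5
```

Run:
```python
from h import *
import pickle
st=r.state(); print(st['tool_pos'],st['force'],st['torque'])
s=snap('scene'); s2=snap('top'); cv2.imwrite('pics/s1.png',np.vstack([cv2.resize(s['frame'][190:310,230:430],None,fx=3,fy=2.5),cv2.resize(s2['frame'][130:250,240:440],None,fx=3,fy=2.4)])[:,:,::-1])
```

```text
[ 0.6285152  -0.18224246  0.04498163] [-1.05913387 -0.12579632  0.77447182] [-0.0248382   0.20085556  0.00726332]
```

View pics/s1.png

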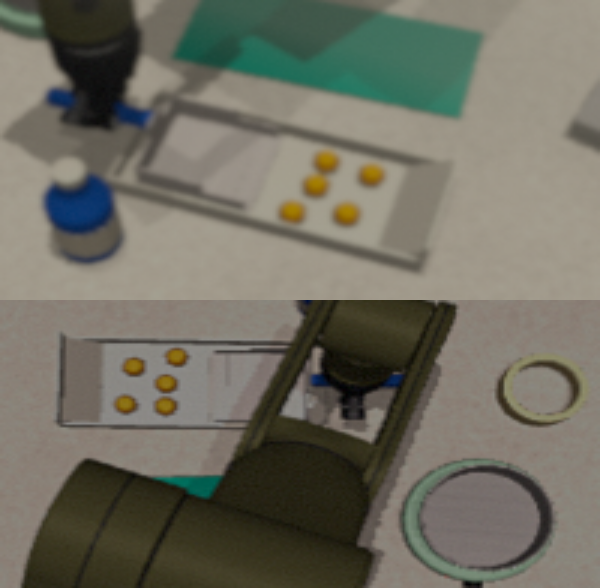

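The scene and top crops show the scoop standing inside the tray behind all five lumps. The five lumps are ahead of the lip at scene-crop (290–370, 160–215). Now I'll slide it forward.

Emit:
send_rows(linear=[[0.3,0,0],[0.5,0,0],[0.5,0,0],[0.5,0,0],[0.5,0,0]], rot=[[0,0,0],[0,0,0],[0,0,0],[0,0,0],[0,0,0]])

```text
clock: 9.35
tool_pos: [0.6286, -0.1355, 0.045]
orientation: [0.001, 0.703, 0.711, 0.0]
force: [0.9, -4.3, 4.7]
width: 0.0146
grip_force: 98.7
```

Emit:
send_rows(linear=[[0.5,0,0],[0.5,0,0],[0.5,0,0],[0.5,0,0],[0.5,0,0]], rot=[[0,0,0],[0,0,0],[0,0,0],[0,0,0],[0,0,0]])

```text
clock: 9.85
tool_pos: [0.6279, -0.0857, 0.045]
orientation: [0.001, 0.703, 0.711, 0.0]
force: [0.5, -3.8, 5.4]
width: 0.0148
grip_force: 98.9
```

Run:
```python
from h import *
st=r.state(); print(st['tool_pos'],st['force'],st['torque'])
s=snap('scene'); cv2.imwrite('pics/s2.png',cv2.resize(s['frame'][200:310,230:430],None,fx=4,fy=4,interpolation=2)[:,:,::-1])
```

```text
[ 0.6279065  -0.0856841   0.04501213] [ 0.47980253 -3.84541342  5.41219876] [-0.72708919  0.04521833 -0.00473153]
```

View pics/s2.png

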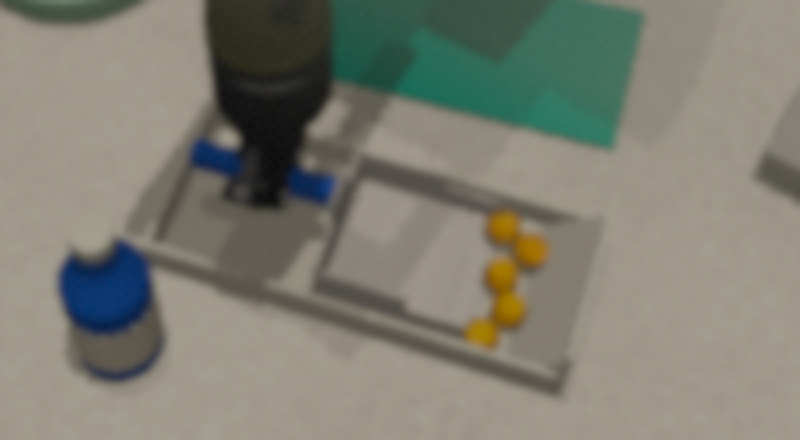

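The five lumps are lined up at the lip, around crop (480–535, 225–335). I'll push on to the ramp.

Emit:
send_rows(linear=[[0.6,0,0],[0.5,0,0],[0,0,0],[0,0,0]], rot=[[0,0,0],[0,0,0],[0,0,0],[0,0,0]])

```text
clock: 10.3
tool_pos: [0.6278, -0.0706, 0.0459]
orientation: [0.004, 0.703, 0.711, -0.003]
force: [-3.9, -24.0, 7.9]
width: 0.0144
grip_force: 99.4
```

```bash
cat > lumps.py <<'E'
from h import *
import sys
s=snap('wrist'); hsv=cv2.cvtColor(s['frame'],cv2.COLOR_RGB2HSV)
st=s['st']; p=np.array(st['tool_pos']); A=quat(st['orientation']).as_matrix()
print(st['clock'],p.round(4),'F',st['force'].round(1),'T',st['torque'].round(2))
for n,s in(('wrist',s),('scene',snap('scene'))):
    hsv=cv2.cvtColor(s['frame'],cv2.COLOR_RGB2HSV); am=cv2.inRange(hsv,(10,150,60),(30,255,255)); P=s['P']
    k,l,t,c=cv2.connectedComponentsWithStats(am)
    for i in range(1,k):
        if t[i,4]>(60 if n=='wrist' else 15):
            m=(l==i)&(s['z_map']>0)
            if not m.any(): print(n,'nodepth',c[i].round(0)); continue
            w=np.median(P[m],0)
            if w[2]>.3 or w[0]<.3: continue
            q=A.T@(w-p); print(n,'px',c[i].round(0),t[i,4],'world',w.round(3),'scoop',np.round([q[0]-.0975,-q[1],-q[2]+.0408],3))
E
python3 lumps.py
```

```text
10.3 [ 0.6278 -0.0706  0.0459] F [ -3.9 -24.    7.9] T [-3.5   0.3  -0.73]
wrist px [279.   4.] 270 world [0.603 0.054 0.022] scoop [0.028 0.023 0.018]
scene px [357. 270.] 264 world [0.627 0.085 0.028] scoop [ 0.058 -0.001  0.025]
```

```bash
cat > lumps2.py <<'E'
from h import *
from scipy.ndimage import maximum_filter
st=r.state(); p=np.array(st['tool_pos']); A=quat(st['orientation']).as_matrix(); s=snap('scene')
print(st['clock'],p.round(4),'F',st['force'].round(1),'pitch',np.degrees(np.arcsin(A[2,0])).round(1))
hsv=cv2.resize(cv2.cvtColor(s['frame'],cv2.COLOR_RGB2HSV),None,fx=4,fy=4,interpolation=cv2.INTER_LINEAR)
am=cv2.inRange(hsv,(10,140,60),(30,255,255)); D=cv2.GaussianBlur(cv2.distanceTransform(am,cv2.DIST_L2,5),(0,0),2)
pk=(D==maximum_filter(D,21))&(D>8)
for v,u in zip(*np.where(pk)):
    uv=np.array([(u+.5)/4-.5,(v+.5)/4-.5])
    a,b=int(round(uv[1])),int(round(uv[0])); z=np.median(s['P'][a-1:a+2,b-1:b+2].reshape(-1,3),0)
    if not(.3<z[0]<.8): continue
    w=np.r_[cast(s,uv,z[2]-.006),z[2]-.006]; q=A.T@(w-p)
    print('px',uv.round(1),'r',D[v,u].round(1),'world',w.round(3),'scoop',np.round([q[0]-.0975,-q[1],-q[2]+.0408],3))
E
python3 lumps2.py
```

```text
10.4 [ 0.6277 -0.0707  0.0458] F [ -3.  -23.9   8.2] pitch -0.6
  return _methods._mean(a, axis=axis, dtype=dtype,
  ret = um.true_divide(
Traceback (most recent call last):
  File "lumps2.py", line 12, in <module>
    w=np.r_[cast(s,uv,z[2]-.006),z[2]-.006]; q=A.T@(w-p)
      ~~~~~^^^^^^^^^^^^^^^^^^^^^^^^^^^^^^^^
ValueError: all the input arrays must have same number of dimensions, but the array at index 0 has 2 dimension(s) and the array at index 1 has 1 dimension(s)
```

```bash
sed -i 's/w=np.r_\[cast(s,uv,z\[2\]-.006),/w=np.r_[cast(s,uv,z[2]-.006)[0],/; s/    a,b=int/    if uv[1]<150 or not 200<uv[0]<520: continue\n    a,b=int/' lumps2.py; python3 lumps2.py
```

```text
10.45 [ 0.6277 -0.0707  0.0458] F [ -3.4 -24.2   7.6] pitch -0.6
px [354.1 259.9] r 13.5 world [0.603 0.066 0.024] scoop [0.04  0.023 0.02 ]
px [362.4 262.4] r 14.0 world [0.605 0.09  0.027] scoop [0.063 0.021 0.023]
px [358.4 263.6] r 15.5 world [0.6   0.079 0.004] scoop [0.053 0.026 0.   ]
px [356.9 268.6] r 13.7 world [0.626 0.08  0.023] scoop [ 0.054 -0.     0.02 ]
px [357.9 277.4] r 14.1 world [0.652 0.09  0.026] scoop [ 0.063 -0.026  0.023]
px [355.1 283.9] r 11.8 world [0.671 0.088 0.023] scoop [ 0.061 -0.045  0.019]
```

Emit:
send_rows(linear=[[-0.6,0,0],[-0.6,0,0],[-0.2,0.3,0],[0,0,0],[0.5,0,0]], rot=[[0,0,0],[0,0,0],[0,0,0],[0,0,0],[0,0,0]])

```text
clock: 11.0
tool_pos: [0.6334, -0.0834, 0.045]
orientation: [0.001, 0.703, 0.711, -0.001]
force: [-0.4, -4.0, 5.3]
width: 0.0146
grip_force: 98.9
```

```bash
python3 lumps2.py
```

```text
11.0 [ 0.6334 -0.0834  0.045 ] F [-0.4 -4.   5.3] pitch -0.1
px [348.4 258.4] r 12.2 world [0.605 0.05  0.026] scoop [0.036 0.027 0.022]
px [358.1 259.6] r 12.2 world [0.597 0.076 0.019] scoop [0.062 0.035 0.015]
px [358.6 269.1] r 13.4 world [0.626 0.085 0.022] scoop [0.071 0.006 0.018]
px [353.9 276.4] r 13.6 world [0.651 0.079 0.022] scoop [ 0.065 -0.019  0.018]
px [353.1 283.4] r 11.7 world [0.671 0.083 0.024] scoop [ 0.069 -0.04   0.02 ]
```

Emit:
send_rows(linear=[[0.8,0,0],[0.2,0,0],[0,0,0],[0,0,0]], rot=[[0,0,0],[0,0,0],[0,0,0],[0,0,0]])

```text
clock: 11.45
tool_pos: [0.6346, -0.0627, 0.045]
orientation: [0.001, 0.703, 0.711, 0.0]
force: [2.2, -4.6, 5.2]
width: 0.0146
grip_force: 98.7
```

```bash
python3 lumps2.py
```

```text
11.45 [ 0.6346 -0.0627  0.045 ] F [ 2.2 -4.6  5.2] pitch -0.1
px [355.1 259.1] r 14.2 world [0.601 0.068 0.024] scoop [0.033 0.033 0.02 ]
px [363.1 260.1] r 14.6 world [0.597 0.09  0.026] scoop [0.055 0.036 0.022]
px [359.1 265.9] r 14.6 world [0.617 0.084 0.024] scoop [0.049 0.016 0.02 ]
px [356.9 275.1] r 14.2 world [0.646 0.086 0.026] scoop [ 0.051 -0.013  0.022]
px [356.6 283.4] r 13.9 world [0.669 0.092 0.026] scoop [ 0.057 -0.037  0.022]
```

```bash
cat >> h.py <<'E'
def path(poses,pr=True):
    """rows along given list of (p,R)"""
    L,Q=[],[]
    for (p0,A),(p1,B) in zip(poses,poses[1:]):
        L.append((A.T@(np.array(p1)-p0)/.02).round(2).tolist()); Q.append((np.degrees(R.from_matrix(A.T@B).as_rotvec())/5).round(2).tolist())
    for i in range(0,len(L),5): print('lin',L[i:i+5],'rot',Q[i:i+5])
E
python3 - <<'E'
from h import *
st=r.state(); p=np.array(st['tool_pos']); A0=yawR(90.5)
def pose(th):
    A=yawR(90.5,th); zb=.0045; zl=zb+.11*np.sin(np.radians(th)); yl=.0895+(zl-zb)*.97
    bb=np.array([p[0]-.001*0,yl-.11*np.cos(np.radians(th)),zb]); return bb-A@[.0425,0,.0408],A
P=[(p,A0)]+[pose(t) for t in np.linspace(0,20,9)[1:]]
path(P); print(P[-1][0])
E
```

```text
lin [[0.14, 0.02, 0.08], [0.16, 0.0, 0.11], [0.17, 0.0, 0.12], [0.18, 0.0, 0.13], [0.18, 0.0, 0.14]] rot [[-0.0, 0.5, -0.0], [0.0, 0.5, 0.0], [-0.0, 0.5, -0.0], [0.0, 0.5, 0.0], [0.0, 0.5, -0.0]]
lin [[0.19, 0.0, 0.16], [0.19, 0.0, 0.17], [0.2, 0.0, 0.18]] rot [[0.0, 0.5, -0.0], [0.0, 0.5, 0.0], [-0.0, 0.5, 0.0]]
[ 0.63503033 -0.03126195  0.0283036 ]
```

Emit:
send_rows(linear=[[0.15,0,0.06],[0.16,0,0.1],[0.17,0,0.12],[0.18,0,0.13],[0.18,0,0.14]], rot=[[0,0.5,0],[0,0.5,0],[0,0.5,0],[0,0.5,0],[0,0.5,0]])

```text
clock: 12.0
tool_pos: [0.6328, -0.0442, 0.0349]
orientation: [-0.078, 0.699, 0.707, 0.077]
force: [0.3, -2.3, 2.7]
width: 0.0147
grip_force: 98.5
```

```bash
python3 lumps2.py
```

```text
12.0 [ 0.6328 -0.0442  0.0349] F [ 0.3 -2.3  2.7] pitch 12.6
px [352.4 257.1] r 13.1 world [0.604 0.06  0.037] scoop [0.005 0.028 0.02 ]
px [369.6 258.6] r 13.5 world [0.598 0.106 0.046] scoop [0.052 0.033 0.019]
px [363.4 264.6] r 13.7 world [0.618 0.095 0.042] scoop [0.04  0.013 0.017]
px [363.4 273.4] r 13.8 world [0.645 0.102 0.046] scoop [ 0.047 -0.014  0.02 ]
px [364.1 281.1] r 14.4 world [0.667 0.11  0.047] scoop [ 0.055 -0.035  0.019]
```

Emit:
send_rows(linear=[[0.19,0,0.16],[0.19,0,0.17],[0.2,0,0.18],[0,0,0],[0,0,0]], rot=[[0,0.5,0],[0,0.5,0],[0,0.5,0],[0,0,0],[0,0,0]])

```text
clock: 12.55
tool_pos: [0.6327, -0.0298, 0.0281]
orientation: [-0.124, 0.693, 0.7, 0.122]
force: [0.4, 0.3, 2.7]
width: 0.0147
grip_force: 98.5
```

```bash
python3 lumps2.py; python3 lumps.py|grep -v scene
```

```text
12.55 [ 0.6327 -0.0298  0.0281] F [0.4 0.3 2.7] pitch 20.0
px [369.6 256.9] r 13.8 world [0.598 0.105 0.055] scoop [0.039 0.034 0.02 ]
px [339.9 264.4] r 13.4 world [0.632 0.033 0.028] scoop [-0.038  0.     0.019]
px [364.9 264.4] r 13.7 world [0.621 0.099 0.051] scoop [0.031 0.01  0.018]
px [357.6 272.6] r 14.5 world [0.649 0.087 0.048] scoop [ 0.019 -0.018  0.019]
px [362.9 278.6] r 12.7 world [0.664 0.105 0.054] scoop [ 0.038 -0.033  0.019]
12.6 [ 0.6327 -0.0297  0.0281] F [ 0.3 -0.7  2.5] T [-0.08 -0.15 -0.14]
wrist px [257.   8.] 740 world [0.598 0.091 0.053] scoop [0.025 0.033 0.022]
wrist px [305.  16.] 1476 world [0.622 0.088 0.052] scoop [0.022 0.01  0.023]
wrist px [389.  17.] 1612 world [0.663 0.088 0.052] scoop [ 0.021 -0.032  0.024]
wrist px [355.  65.] 1856 world [0.647 0.065 0.047] scoop [-0.002 -0.015  0.026]
wrist px [322. 138.] 1471 world [0.631 0.031 0.032] scoop [-0.039  0.001  0.024]
```

Emit:
send_rows(linear=[[0.1,0,-0.5],[0.2,0,-0.9],[0.2,0,-0.9],[0.2,0,-0.9],[0.2,0,-0.9]], rot=[[0,0.2,0],[0,0.2,0],[0,0.2,0],[0,0.2,0],[0,0.2,0]])

```text
clock: 13.2
tool_pos: [0.6319, -0.0448, 0.1113]
orientation: [-0.155, 0.686, 0.694, 0.152]
force: [0.0, 0.0, -3.1]
width: 0.0144
grip_force: 97.6
```

Emit:
send_rows(linear=[[0.2,0,-0.9],[0.2,0,-0.9],[0,0,0],[0,0,0]], rot=[[0,0,0],[0,0,0],[0,0,0],[0,0,0]])

```text
clock: 13.6
tool_pos: [0.6326, -0.0528, 0.1467]
orientation: [-0.154, 0.687, 0.694, 0.152]
force: [0.6, -0.1, -2.7]
width: 0.0147
grip_force: 97.8
```

```bash
python3 lumps2.py; python3 lumps.py|grep -v scene
```

```text
13.6 [ 0.6326 -0.0528  0.1467] F [ 0.6 -0.1 -2.7] pitch 25.0
px [336.9 229.4] r 14.4 world [0.604 0.01  0.153] scoop [-0.038  0.028  0.02 ]
px [354.9 237.4] r 14.9 world [0.623 0.061 0.172] scoop [0.017 0.009 0.016]
px [333.9 238.6] r 15.7 world [0.631 0.011 0.151] scoop [-0.038  0.001  0.018]
px [331.1 245.9] r 13.7 world [0.654 0.011 0.154] scoop [-0.037 -0.022  0.02 ]
13.65 [ 0.6321 -0.0525  0.1461] F [-0.  -0.4 -2.9] T [-0.53 -0.07 -0.01]
wrist px [306.  33.] 1949 world [0.622 0.056 0.176] scoop [0.014 0.009 0.022]
wrist px [388.  95.] 1728 world [0.664 0.028 0.166] scoop [-0.016 -0.033  0.025]
wrist px [272. 139.] 1519 world [0.603 0.007 0.156] scoop [-0.039  0.029  0.025]
wrist px [320. 139.] 1459 world [0.629 0.008 0.154] scoop [-0.039  0.002  0.023]
wrist px [368. 139.] 1523 world [0.655 0.008 0.156] scoop [-0.039 -0.024  0.025]
```

All five lumps are in the scoop, towards the back. Next I'll carry it to the scale, levelling it on the way.

Run:
```python
from h import *
plan([.4135,.216,.14],yawR(85),20)
```

```text
lin [[0.61, -0.54, 0.3], [0.61, -0.54, 0.29], [0.61, -0.55, 0.27], [0.62, -0.55, 0.26], [0.62, -0.55, 0.24]]
lin [[0.62, -0.56, 0.23], [0.62, -0.56, 0.22], [0.63, -0.56, 0.2], [0.63, -0.56, 0.19], [0.63, -0.57, 0.17]]
lin [[0.63, -0.57, 0.16], [0.63, -0.57, 0.14], [0.63, -0.58, 0.13], [0.63, -0.58, 0.11], [0.63, -0.58, 0.1]]
lin [[0.63, -0.59, 0.09], [0.63, -0.59, 0.07], [0.63, -0.59, 0.06], [0.62, -0.6, 0.04], [0.62, -0.6, 0.03]]
rot each [-0.01, -0.25, 0.06] n 20
```

Emit:
send_rows(linear=[[0.3,-0.27,0.15],[0.61,-0.54,0.3],[0.61,-0.54,0.29],[0.61,-0.55,0.27],[0.62,-0.55,0.26]], rot=[[0,0,0],[0,-0.25,0.06],[0,-0.25,0.06],[0,-0.25,0.06],[0,-0.25,0.06]])

```text
clock: 14.25
tool_pos: [0.5823, 0.0089, 0.1449]
orientation: [-0.126, 0.7, 0.693, 0.12]
force: [-0.2, -0.4, -2.7]
width: 0.0147
grip_force: 97.7
```

Emit:
send_rows(linear=[[0.62,-0.55,0.24],[0.62,-0.56,0.23],[0.62,-0.56,0.22],[0.63,-0.56,0.2],[0.63,-0.56,0.19]], rot=[[0,-0.25,0.06],[0,-0.25,0.06],[0,-0.25,0.06],[0,-0.25,0.06],[0,-0.25,0.06]])

```text
clock: 14.75
tool_pos: [0.5274, 0.0759, 0.1438]
orientation: [-0.089, 0.714, 0.689, 0.08]
force: [-0.4, 0.2, -2.4]
width: 0.0147
grip_force: 97.7
```

Emit:
send_rows(linear=[[0.63,-0.57,0.17],[0.63,-0.57,0.16],[0.63,-0.57,0.14],[0.63,-0.58,0.13],[0.63,-0.58,0.11]], rot=[[0,-0.25,0.06],[0,-0.25,0.06],[0,-0.25,0.06],[0,-0.25,0.06],[0,-0.25,0.06]])

```text
clock: 15.25
tool_pos: [0.4726, 0.1427, 0.1432]
orientation: [-0.053, 0.727, 0.684, 0.039]
force: [-0.8, -0.1, -1.9]
width: 0.0145
grip_force: 97.7
```

Emit:
send_rows(linear=[[0.63,-0.58,0.1],[0.63,-0.59,0.09],[0.63,-0.59,0.07],[0.5,-0.5,0.05],[0.2,-0.2,0]], rot=[[0,-0.25,0.06],[0,-0.25,0.06],[0,-0.25,0.06],[0,-0.25,0.06],[0,-0.25,0.06]])

```text
clock: 15.75
tool_pos: [0.4261, 0.1981, 0.1429]
orientation: [-0.016, 0.736, 0.676, -0.002]
force: [0.5, -0.8, -2.2]
width: 0.0144
grip_force: 97.7
```

```bash
python3 lumps.py|grep -v scene
python3 - <<'E'
from h import *
plan([.4135,.216,.14],yawR(85),3)
E
```

```text
15.75 [0.4261 0.1981 0.1429] F [ 0.5 -0.8 -2.2] T [-0.16  0.01  0.02]
wrist px [310.  53.] 1842 world [0.427 0.3   0.127] scoop [0.004 0.007 0.023]
wrist px [384.  94.] 1742 world [0.463 0.277 0.128] scoop [-0.016 -0.031  0.025]
wrist px [273. 138.] 1553 world [0.403 0.26  0.128] scoop [-0.038  0.028  0.024]
wrist px [366. 139.] 1526 world [0.453 0.255 0.127] scoop [-0.039 -0.022  0.025]
wrist px [320. 139.] 1451 world [0.428 0.257 0.126] scoop [-0.039  0.003  0.023]
lin [[0.27, -0.25, 0.06], [0.27, -0.25, 0.06], [0.27, -0.25, 0.05]]
rot each [-0.09, -0.08, 0.02] n 3
```

Emit:
send_rows(linear=[[0.27,-0.25,0.3],[0.27,-0.25,0.5],[0.27,-0.25,0.5],[0,0,0.6],[0,0,0.6]], rot=[[-0.09,-0.08,0.02],[-0.09,-0.08,0.02],[-0.09,-0.08,0.02],[0,0,0],[0,0,0]])

```text
clock: 16.35
tool_pos: [0.4145, 0.2149, 0.0931]
orientation: [0.0, 0.739, 0.674, -0.0]
force: [0.1, 0.7, -2.5]
width: 0.0144
grip_force: 97.7
```

Emit:
send_rows(linear=[[0,0,0.15],[0,0,0],[0,0,0]], rot=[[0,0,0],[0,0,0],[0,0,0]])

```text
clock: 16.65
tool_pos: [0.4156, 0.2149, 0.0911]
orientation: [0.001, 0.739, 0.674, 0.0]
force: [-0.3, -0.8, -1.1]
width: 0.0146
grip_force: 97.7
```

Run:
```python
from h import *
st=r.state(); print(st['tool_pos'],st['force'],st['torque'])
plan([.4135,.216,.0808],yawR(85),1)
```

```text
[0.41555666 0.21489587 0.09111914] [-0.34173615 -0.80815894 -1.10666673] [-0.11007197  0.02988183 -0.00133489]
lin [[0.05, -0.11, 0.52]]
rot each [0.01, 0.0, -0.05] n 1
```

Emit:
send_rows(linear=[[0,0,0.2],[0,0,0.15],[0,0,0.08],[0,0,0.05],[0,0,0]], rot=[[0,0,0],[0,0,0],[0,0,0],[0,0,0],[0,0,0]])

```text
clock: 17.15
tool_pos: [0.4153, 0.2149, 0.0813]
orientation: [0.001, 0.739, 0.674, 0.0]
force: [0.3, -0.0, -1.6]
width: 0.0145
grip_force: 97.7
```

Emit:
send_rows(linear=[[0,0,0.05],[0,0,0],[0,0,0]], rot=[[0,0,0],[0,0,0],[0,0,0]])

```text
clock: 17.45
tool_pos: [0.4155, 0.2149, 0.0809]
orientation: [0.001, 0.738, 0.674, 0.0]
force: [-0.4, -2.9, 4.7]
width: 0.0143
grip_force: 98.8
```

Emit:
send_rows(linear=[[0,0,0],[0,0,0],[0,0,0],[0,0,0],[0,0,0]], rot=[[0,0,0],[0,0,0],[0,0,0],[0,0,0],[0,0,0]], jaw=0.6)

```text
clock: 17.95
tool_pos: [0.4154, 0.215, 0.0803]
orientation: [0.001, 0.739, 0.674, 0.0]
force: [0.4, -0.3, 0.9]
width: 0.051
grip_force: 0.0
```

Emit:
send_rows(linear=[[0,0,0],[0,0,0],[0,0,0],[0,0,0],[0,0,0]], rot=[[0,0,0],[0,0,0],[0,0,0],[0,0,0],[0,0,0]])

```text
clock: 18.45
tool_pos: [0.4154, 0.2149, 0.0804]
orientation: [0.001, 0.739, 0.674, 0.0]
force: [0.8, 0.5, -0.7]
width: 0.0512
grip_force: 0.0
```

Emit:
send_rows(linear=[[0,0,0],[0,0,0],[0,0,0],[0,0,0],[0,0,0]], rot=[[0,0,0],[0,0,0],[0,0,0],[0,0,0],[0,0,0]])

```text
clock: 18.95
tool_pos: [0.4154, 0.2149, 0.0804]
orientation: [0.001, 0.738, 0.674, 0.0]
force: [0.6, -0.3, -0.2]
width: 0.0513
grip_force: 0.0
```

```bash
python3 lumps.py
python3 - <<'E'
from h import *
s=snap('wrist'); st=s['st']; fr=s['frame']; hsv=cv2.cvtColor(fr,cv2.COLOR_RGB2HSV); m=cv2.inRange(hsv,(100,110,20),(125,255,255)); m[:,:280]=0;m[:,370:]=0
v,u=np.where(m>0); p=st['tool_pos']; q=cast(s,np.c_[u,v],.04+.071)
A=quat(st['orientation']).as_matrix(); t=(np.c_[q,np.full(len(q),.111)]-p)@A
ln=cv2.fitLine(t[:,:2].astype(np.float32),2,0,.01,.01).ravel(); print(len(q),'handle line in tool',ln, 'front',t[:,0].max())
E
```

```text
18.95 [0.4154 0.2149 0.0804] F [ 0.6 -0.3 -0.2] T [-0.03  0.05  0.04]
wrist px [310.  53.] 1870 world [0.417 0.317 0.063] scoop [0.004 0.007 0.023]
wrist px [375. 115.] 3294 world [0.449 0.283 0.065] scoop [-0.026 -0.027  0.025]
wrist px [271. 137.] 1553 world [0.393 0.277 0.065] scoop [-0.038  0.028  0.025]
wrist px [319. 139.] 1460 world [0.418 0.273 0.063] scoop [-0.039  0.003  0.024]
scene px [444. 216.] 38 world [0.403 0.274 0.066] scoop [-0.04   0.017  0.026]
scene px [458. 225.] 20 world [0.422 0.317 0.064] scoop [0.005 0.003 0.024]
5010 handle line in tool [ 9.9998164e-01 -6.0551357e-03  8.5248044e-03  9.4143196e-04] front 0.041201860382109906
```

The loaded scoop stood level and released for over a second. Next I'll regrip it, lift, and plan the carry to the pot.

Emit:
send_rows(linear=[[0,0,0],[0,0,0],[0,0,0],[0,0,0],[0,0,0]], rot=[[0,0,0],[0,0,0],[0,0,0],[0,0,0],[0,0,0]], jaw=0, force=100)

```text
clock: 19.6
tool_pos: [0.4154, 0.2149, 0.0805]
orientation: [0.001, 0.738, 0.674, 0.0]
force: [-1.0, -0.6, 4.2]
width: 0.0147
grip_force: 97.4
```

Emit:
send_rows(linear=[[0,0,0],[0,0,-0.2],[0,0,-0.5],[0,0,-1],[0,0,-1]], rot=[[0,0,0],[0,0,0],[0,0.2,0],[0,0.5,0],[0,0.5,0]])

```text
clock: 20.1
tool_pos: [0.4147, 0.2136, 0.1348]
orientation: [-0.036, 0.737, 0.674, 0.039]
force: [-0.1, 0.1, -2.5]
width: 0.0143
grip_force: 97.7
```

Emit:
send_rows(linear=[[0.05,0,-1],[0.1,0,-1],[0.1,0,-0.8],[0,0,-0.4],[0,0,0]], rot=[[0,0,0],[0,0,0],[0,0,0],[0,0,0],[0,0,0]])

```text
clock: 20.6
tool_pos: [0.4155, 0.2117, 0.1997]
orientation: [-0.034, 0.737, 0.673, 0.04]
force: [0.2, 0.7, -3.1]
width: 0.0148
grip_force: 97.8
```

```bash
python3 lumps.py|grep -v scene
python3 - <<'E'
from h import *
from scipy.optimize import least_squares
st=r.state(); p0=np.array(st['tool_pos']); A=quat(st['orientation']).as_matrix(); y0=np.degrees(np.arctan2(A[1,0],A[0,0])); print(st['joint_pos'].round(3),'yaw',y0)
D=[(.307,1.506,.5748,.2305),(.089,1.615,.4577,.3018),(.255,1.861,.4643,.1374),(.491,1.459,.6519,.1355)]
f=lambda v:np.ravel([[v[0]+v[2]*np.sin(a)+v[3]*np.sin(a+b)+v[4]*np.cos(a+b)-R_,v[1]+v[2]*np.cos(a)+v[3]*np.cos(a+b)-v[4]*np.sin(a+b)-z] for a,b,R_,z in D])
o=least_squares(f,[0,.1,.4,.4,0]); print('arm',o.x.round(3),abs(o.fun).max())
# path: polar interpolation in r, bearing; heading
b0=np.degrees(np.arctan2(p0[1],p0[0])); r0=np.hypot(*p0[:2]); N=30; P=[(p0,A)]
for i in range(1,N+1):
    t=i/N; b=np.radians(b0+(-36.8-b0)*t); rr=r0+(.4475-r0)*t+.02*np.sin(np.pi*t)
    P.append((np.array([rr*np.cos(b),rr*np.sin(b),p0[2]+(.2-p0[2])*t]),yawR(y0+(-36.8-y0)*t,6)))
path(P)
E
```

```text
20.6 [0.4155 0.2117 0.1997] F [ 0.2  0.7 -3.1] T [-0.3   0.05  0.02]
wrist px [311.  53.] 1817 world [0.418 0.315 0.192] scoop [0.004 0.007 0.023]
wrist px [377. 116.] 3279 world [0.449 0.282 0.191] scoop [-0.026 -0.027  0.025]
wrist px [272. 138.] 1538 world [0.393 0.274 0.19 ] scoop [-0.038  0.029  0.025]
wrist px [320. 139.] 1456 world [0.418 0.272 0.188] scoop [-0.039  0.003  0.023]
[0.304 0.16  1.812 0.106 1.131 0.352] yaw 84.7935461756287
arm [ 0.002 -0.176  0.643  0.416  0.109] 0.0007804467547472271
lin [[-0.7, 0.51, -0.08], [-0.68, 0.54, -0.08], [-0.67, 0.56, -0.07], [-0.65, 0.58, -0.07], [-0.64, 0.6, -0.07]] rot [[-0.08, 0.01, 0.81], [-0.08, 0.0, 0.81], [-0.08, 0.0, 0.81], [-0.08, 0.0, 0.81], [-0.08, -0.0, 0.81]]
lin [[-0.62, 0.62, -0.07], [-0.61, 0.64, -0.07], [-0.59, 0.65, -0.07], [-0.58, 0.67, -0.06], [-0.56, 0.68, -0.06]] rot [[-0.08, 0.0, 0.81], [-0.08, -0.0, 0.81], [-0.08, 0.0, 0.81], [-0.08, 0.0, 0.81], [-0.08, 0.0, 0.81]]
lin [[-0.55, 0.69, -0.06], [-0.53, 0.71, -0.06], [-0.52, 0.72, -0.06], [-0.5, 0.73, -0.06], [-0.48, 0.74, -0.05]] rot [[-0.08, 0.0, 0.81], [-0.08, 0.0, 0.81], [-0.08, 0.0, 0.81], [-0.08, 0.0, 0.81], [-0.08, 0.0, 0.81]]
lin [[-0.47, 0.75, -0.05], [-0.45, 0.76, -0.05], [-0.44, 0.77, -0.05], [-0.42, 0.77, -0.05], [-0.4, 0.78, -0.05]] rot [[-0.08, -0.0, 0.81], [-0.08, 0.0, 0.81], [-0.08, 0.0, 0.81], [-0.08, 0.0, 0.81], [-0.08, 0.0, 0.81]]
lin [[-0.38, 0.79, -0.04], [-0.36, 0.79, -0.04], [-0.34, 0.8, -0.04], [-0.32, 0.81, -0.04], [-0.3, 0.81, -0.03]] rot [[-0.08, -0.0, 0.81], [-0.08, 0.0, 0.81], [-0.08, -0.0, 0.81], [-0.08, 0.0, 0.81], [-0.08, 0.0, 0.81]]
lin [[-0.28, 0.82, -0.03], [-0.25, 0.82, -0.03], [-0.23, 0.82, -0.03], [-0.2, 0.82, -0.02], [-0.18, 0.83, -0.02]] rot [[-0.08, 0.0, 0.81], [-0.08, -0.0, 0.81], [-0.08, 0.0, 0.81], [-0.08, 0.0, 0.81], [-0.08, 0.0, 0.81]]
```

Emit:
send_rows(linear=[[-0.4,0.3,-0.05],[-0.7,0.52,-0.08],[-0.68,0.54,-0.08],[-0.66,0.57,-0.07],[-0.64,0.6,-0.07]], rot=[[-0.04,0,0.4],[-0.08,0,0.81],[-0.08,0,0.81],[-0.08,0,0.81],[-0.08,0,0.81]])

```text
clock: 21.2
tool_pos: [0.4511, 0.1392, 0.198]
orientation: [-0.029, 0.836, 0.546, 0.042]
force: [-0.1, -0.2, -3.1]
width: 0.0143
grip_force: 97.7
```

Emit:
send_rows(linear=[[-0.63,0.61,-0.07],[-0.62,0.62,-0.07],[-0.61,0.64,-0.07],[-0.59,0.65,-0.07],[-0.58,0.67,-0.06]], rot=[[-0.08,0,0.81],[-0.08,0,0.81],[-0.08,0,0.81],[-0.08,0,0.81],[-0.08,0,0.81]])

```text
clock: 21.7
tool_pos: [0.4731, 0.0539, 0.1983]
orientation: [-0.022, 0.92, 0.389, 0.046]
force: [-0.2, -0.3, -2.3]
width: 0.0148
grip_force: 97.7
```

Emit:
send_rows(linear=[[-0.56,0.68,-0.06],[-0.55,0.69,-0.06],[-0.53,0.71,-0.06],[-0.52,0.72,-0.06],[-0.5,0.73,-0.06]], rot=[[-0.08,0,0.81],[-0.08,0,0.81],[-0.08,0,0.81],[-0.08,0,0.81],[-0.08,0,0.81]])

```text
clock: 22.2
tool_pos: [0.4741, -0.0345, 0.1985]
orientation: [-0.014, 0.974, 0.221, 0.048]
force: [1.2, -0.2, -3.0]
width: 0.0145
grip_force: 97.8
```

Emit:
send_rows(linear=[[-0.48,0.74,-0.05],[-0.47,0.75,-0.05],[-0.45,0.76,-0.05],[-0.44,0.77,-0.05],[-0.42,0.77,-0.05]], rot=[[-0.08,0,0.81],[-0.08,0,0.81],[-0.08,0,0.81],[-0.08,0,0.81],[-0.08,0,0.81]])

```text
clock: 22.7
tool_pos: [0.4535, -0.1201, 0.1986]
orientation: [-0.005, 0.998, 0.045, 0.049]
force: [-0.6, -0.3, -2.7]
width: 0.0145
grip_force: 97.8
```

Emit:
send_rows(linear=[[-0.4,0.78,-0.05],[-0.38,0.79,-0.04],[-0.36,0.79,-0.04],[-0.34,0.8,-0.04],[-0.32,0.81,-0.04]], rot=[[-0.08,0,0.81],[-0.08,0,0.81],[-0.08,0,0.81],[-0.08,0,0.81],[-0.08,0,0.81]])

```text
clock: 23.2
tool_pos: [0.4135, -0.1974, 0.1988]
orientation: [0.003, 0.99, -0.132, 0.048]
force: [0.5, 0.1, -2.6]
width: 0.0144
grip_force: 97.8
```

Emit:
send_rows(linear=[[-0.3,0.81,-0.03],[-0.28,0.82,-0.03],[-0.25,0.82,-0.03],[-0.23,0.82,-0.03],[-0.2,0.82,-0.02]], rot=[[-0.08,0,0.81],[-0.08,0,0.81],[-0.08,0,0.81],[-0.08,0,0.81],[-0.08,0,0.81]])

```text
clock: 23.7
tool_pos: [0.3581, -0.2624, 0.1986]
orientation: [0.012, 0.951, -0.305, 0.046]
force: [0.3, 0.5, -2.3]
width: 0.0145
grip_force: 97.8
```

```bash
python3 lumps.py|grep -v scene
python3 - <<'E'
from h import *
st=r.state(); p0=np.array(st['tool_pos']); A=quat(st['orientation']).as_matrix(); y0=np.degrees(np.arctan2(A[1,0],A[0,0])); print(st['joint_pos'].round(3),'yaw',y0,'pitch',np.degrees(np.arcsin(A[2,0])))
s=snap('top'); cv2.imwrite('pics/t2.png',s['frame'][150:350,250:480,::-1])
E
```

```text
23.7 [ 0.3581 -0.2624  0.1986] F [ 0.3  0.5 -2.3] T [0.17 0.16 0.02]
wrist px [310.  53.] 1861 world [ 0.447 -0.315  0.19 ] scoop [0.005 0.009 0.023]
wrist px [372. 112.] 3273 world [ 0.406 -0.325  0.189] scoop [-0.024 -0.023  0.025]
wrist px [272. 137.] 1544 world [ 0.425 -0.274  0.188] scoop [-0.037  0.03   0.025]
wrist px [319. 139.] 1449 world [ 0.41  -0.294  0.186] scoop [-0.038  0.004  0.023]
[-0.743  0.107  1.876  0.019  1.066  1.439] yaw -35.485290886237344 pitch 5.3805154339282675
```

Run:
```python
from h import *
from scipy.optimize import fsolve
st=r.state(); p0=np.array(st['tool_pos']); A=quat(st['orientation']).as_matrix(); e=np.radians(-36.8); u=np.array([np.cos(e),np.sin(e)])
P=[(p0,A)]; N=18
g=np.array([.107,1.876])
for i in range(1,N+1):
    ph=-5.4+(65+5.4)*i/N; k=min(1,i/6); rl=.597+(.532-.597)*k; zl=.172+(.096-.172)*min(1,i/7)
    B=yawR(-36.8,-ph); lip=np.r_[rl*u,zl]; T=lip-B@[.1525,0,.0398]; P.append((T,B))
    t=.33; f=np.radians(ph); rw=np.sqrt((T[:2]@u+t*np.sin(f))**2-.045**2); zw=T[2]+t*np.cos(f)
    F=lambda q:[.002+.643*np.sin(q[0])+.416*np.sin(q.sum())+.109*np.cos(q.sum())-rw,-.176+t+.643*np.cos(q[0])+.416*np.cos(q.sum())-.109*np.sin(q.sum())-zw]
    g=fsolve(F,g); 
    if i%3==0: print(i,round(ph),T.round(3),'j2,3,5',g.round(2),round(np.pi+f-g.sum(),2))
path(P)
```

```text
3 6 [ 0.334 -0.25   0.196] j2,3,5 [0.17 1.8 ] 1.28
6 18 [ 0.32  -0.239  0.192] j2,3,5 [0.26 1.74] 1.46
9 30 [ 0.336 -0.251  0.206] j2,3,5 [0.38 1.58] 1.7
12 42 [ 0.356 -0.266  0.227] j2,3,5 [0.5  1.43] 1.94
15 53 [ 0.378 -0.283  0.242] j2,3,5 [0.62 1.28] 2.17
18 65 [ 0.403 -0.302  0.251] j2,3,5 [0.75 1.14] 2.39
lin [[-0.58, 0.22, 0.04], [-0.4, 0.0, 0.01], [-0.36, -0.0, 0.05], [-0.32, -0.0, 0.08], [-0.28, -0.0, 0.12]] rot [[-0.09, -0.78, 0.28], [0.0, -0.78, -0.0], [-0.0, -0.78, 0.0], [0.0, -0.78, 0.0], [-0.0, -0.78, 0.0]]
lin [[-0.24, -0.0, 0.14], [0.32, 0.0, 0.0], [0.15, 0.0, -0.52], [0.15, 0.0, -0.52], [0.15, -0.0, -0.52]] rot [[0.0, -0.78, -0.0], [-0.0, -0.78, 0.0], [0.0, -0.78, 0.0], [0.0, -0.78, 0.0], [-0.0, -0.78, -0.0]]
lin [[0.15, 0.0, -0.52], [0.15, -0.0, -0.52], [0.15, 0.0, -0.52], [0.15, 0.0, -0.52], [0.15, 0.0, -0.52]] rot [[0.0, -0.78, 0.0], [-0.0, -0.78, 0.0], [-0.0, -0.78, -0.0], [0.0, -0.78, 0.0], [0.0, -0.78, -0.0]]
lin [[0.15, 0.0, -0.52], [0.15, 0.0, -0.52], [0.15, -0.0, -0.52]] rot [[-0.0, -0.78, 0.0], [0.0, -0.78, -0.0], [-0.0, -0.78, -0.0]]
```

Emit:
send_rows(linear=[[-0.58,0.22,0.04],[-0.4,0,0],[-0.36,0,0.05],[-0.32,0,0.08],[-0.28,0,0.12]], rot=[[-0.09,-0.78,0.28],[0,-0.78,0],[0,-0.78,0],[0,-0.78,0],[0,-0.78,0]])

```text
clock: 24.35
tool_pos: [0.3259, -0.242, 0.1944]
orientation: [-0.039, 0.942, -0.312, -0.116]
force: [0.1, -0.2, -3.3]
width: 0.0145
grip_force: 97.9
```

```bash
python3 lumps.py|grep -v scene
python3 - <<'E'
from h import *
st=r.state(); p0=np.array(st['tool_pos']); A=quat(st['orientation']).as_matrix(); l=p0+A@[.1525,0,.0398]; print('lip',l.round(3),'off pot',(l[:2]-[.4443,-.3327]).round(3),'pitch',np.degrees(np.arcsin(A[2,0])),st['joint_pos'].round(2))
E
```

```text
24.35 [ 0.3259 -0.242   0.1944] F [ 0.1 -0.2 -3.3] T [-0.08 -0.08 -0.01]
wrist px [316.  51.] 1872 world [ 0.406 -0.294  0.152] scoop [0.005 0.006 0.023]
wrist px [371. 110.] 3284 world [ 0.365 -0.301  0.161] scoop [-0.025 -0.024  0.024]
wrist px [286. 106.] 1515 world [ 0.395 -0.267  0.162] scoop [-0.021  0.022  0.027]
wrist px [324. 136.] 1464 world [ 0.37  -0.273  0.163] scoop [-0.037  0.002  0.023]
lip [ 0.438 -0.325  0.118] off pot [-0.007  0.008] pitch -14.050890708236459 [-0.72  0.24  1.74 -0.02  1.41  1.49]
```

Emit:
send_rows(linear=[[-0.24,0,0.14],[0.32,0,0],[0.15,0,-0.52],[0.15,0,-0.52],[0.15,0,-0.52]], rot=[[0,-0.78,0],[0,-0.78,0],[0,-0.78,0],[0,-0.78,0],[0,-0.78,0]])

```text
clock: 24.95
tool_pos: [0.3442, -0.2559, 0.2153]
orientation: [-0.09, 0.909, -0.301, -0.273]
force: [0.3, 0.1, -2.6]
width: 0.0149
grip_force: 98.0
```

Emit:
send_rows(linear=[[0.15,0,-0.52],[0.15,0,-0.52],[0.15,0,-0.52],[0.15,0,-0.52],[0.15,0,-0.52]], rot=[[0,-0.78,0],[0,-0.78,0],[0,-0.78,0],[0,-0.78,0],[0,-0.78,0]])

```text
clock: 25.45
tool_pos: [0.3808, -0.2831, 0.2439]
orientation: [-0.14, 0.85, -0.281, -0.423]
force: [0.2, 0.1, -2.3]
width: 0.0146
grip_force: 98.1
```

Emit:
send_rows(linear=[[0.15,0,-0.52],[0.15,0,-0.52],[0.15,0,-0.52],[0,0,0],[0,0,0]], rot=[[0,-0.78,0],[0,-0.78,0],[0,-0.78,0],[0,0,0],[0,0,0]])

```text
clock: 25.95
tool_pos: [0.4048, -0.3012, 0.2525]
orientation: [-0.168, 0.802, -0.266, -0.507]
force: [0.1, 0.7, -1.5]
width: 0.0143
grip_force: 98.2
```

```bash
python3 lumps.py
python3 - <<'E'
from h import *
st=r.state(); p0=np.array(st['tool_pos']); A=quat(st['orientation']).as_matrix(); l=p0+A@[.1525,0,.0398]; print('lip',l.round(3),'off pot',(l[:2]-[.4443,-.3327]).round(3),'pitch',np.degrees(np.arcsin(A[2,0])),st['joint_pos'].round(2))
E
```

```text
25.95 [ 0.4048 -0.3012  0.2525] F [ 0.1  0.7 -1.5] T [-0.4  -0.48 -0.01]
scene px [129. 153.] 21 world [ 0.466 -0.772  0.013] scoop [ 0.261 -0.341  0.237]
scene px [230. 177.] 44 world [ 0.47  -0.375  0.06 ] scoop [ 0.118 -0.021  0.045]
scene px [241. 177.] 23 world [ 0.464 -0.339  0.059] scoop [0.107 0.005 0.021]
lip [ 0.428 -0.319  0.099] off pot [-0.016  0.014] pitch -64.52539230142258 [-0.69  0.81  1.05 -0.07  2.41  1.5 ]
```

Run:
```python
from h import *
st=r.state(); p0=np.array(st['tool_pos']); A=quat(st['orientation']).as_matrix()
p1=p0+[0,0,.06]; print('up',(A.T@[0,0,.02]/.02).round(2))
u=np.array([np.cos(np.radians(-36.8)),np.sin(np.radians(-36.8))])
p2=np.r_[.45*u,.24]; B=yawR(-36.8); plan(p2,B,14,p1,A)
print('carry'); N=28; P=[(p2,B)]
for i in range(1,N+1):
    t=i/N; b=np.radians(-36.8+(np.degrees(np.arctan2(-.124,.4455))+36.8)*t); rr=.45+(.4624-.45)*t
    P.append((np.array([rr*np.cos(b),rr*np.sin(b),.24-.09*t]),yawR(-36.8+131.8*t)))
path(P)
```

```text
up [-0.9   0.   -0.43]
lin [[0.16, 0.0, 0.29], [0.13, 0.0, 0.3], [0.11, 0.0, 0.31], [0.08, 0.0, 0.32], [0.06, 0.0, 0.32]]
lin [[0.03, 0.0, 0.33], [0.0, 0.0, 0.33], [-0.02, 0.0, 0.33], [-0.05, 0.0, 0.32], [-0.07, 0.0, 0.32]]
lin [[-0.1, 0.0, 0.31], [-0.12, 0.0, 0.3], [-0.15, 0.0, 0.29], [-0.17, 0.0, 0.28]]
rot each [0.0, 0.92, 0.0] n 14
carry
lin [[0.02, -0.3, 0.16], [0.04, -0.3, 0.16], [0.06, -0.29, 0.16], [0.08, -0.29, 0.16], [0.1, -0.28, 0.16]] rot [[0.0, 0.0, -0.94], [0.0, 0.0, -0.94], [0.0, 0.0, -0.94], [0.0, 0.0, -0.94], [0.0, 0.0, -0.94]]
lin [[0.12, -0.28, 0.16], [0.14, -0.27, 0.16], [0.16, -0.26, 0.16], [0.17, -0.25, 0.16], [0.19, -0.23, 0.16]] rot [[0.0, 0.0, -0.94], [0.0, 0.0, -0.94], [0.0, 0.0, -0.94], [0.0, 0.0, -0.94], [0.0, 0.0, -0.94]]
lin [[0.21, -0.22, 0.16], [0.22, -0.21, 0.16], [0.24, -0.19, 0.16], [0.25, -0.17, 0.16], [0.26, -0.16, 0.16]] rot [[0.0, 0.0, -0.94], [0.0, 0.0, -0.94], [0.0, 0.0, -0.94], [0.0, 0.0, -0.94], [0.0, 0.0, -0.94]]
lin [[0.27, -0.14, 0.16], [0.28, -0.12, 0.16], [0.29, -0.1, 0.16], [0.29, -0.08, 0.16], [0.3, -0.06, 0.16]] rot [[0.0, 0.0, -0.94], [0.0, 0.0, -0.94], [0.0, 0.0, -0.94], [0.0, 0.0, -0.94], [0.0, 0.0, -0.94]]
lin [[0.3, -0.04, 0.16], [0.3, -0.02, 0.16], [0.31, 0.0, 0.16], [0.3, 0.02, 0.16], [0.3, 0.05, 0.16]] rot [[0.0, 0.0, -0.94], [0.0, 0.0, -0.94], [0.0, 0.0, -0.94], [0.0, 0.0, -0.94], [0.0, 0.0, -0.94]]
lin [[0.3, 0.07, 0.16], [0.29, 0.09, 0.16], [0.29, 0.11, 0.16]] rot [[0.0, 0.0, -0.94], [0.0, 0.0, -0.94], [0.0, 0.0, -0.94]]
```

Emit:
send_rows(linear=[[-0.9,0,-0.43],[-0.9,0,-0.43],[-0.9,0,-0.43],[0.16,0,0.29],[0.13,0,0.3]], rot=[[0,0,0],[0,0,0],[0,0,0],[0,0.92,0],[0,0.92,0]])

```text
clock: 26.55
tool_pos: [0.3984, -0.2966, 0.3037]
orientation: [-0.145, 0.842, -0.279, -0.439]
force: [-0.9, 0.2, -2.2]
width: 0.0146
grip_force: 98.1
```

Emit:
send_rows(linear=[[0.11,0,0.31],[0.08,0,0.32],[0.06,0,0.32],[0.03,0,0.33],[0,0,0.33]], rot=[[0,0.92,0],[0,0.92,0],[0,0.92,0],[0,0.92,0],[0,0.92,0]])

```text
clock: 27.05
tool_pos: [0.3822, -0.2845, 0.2778]
orientation: [-0.087, 0.912, -0.302, -0.263]
force: [-0.7, -0.0, -2.3]
width: 0.0143
grip_force: 98.1
```

Emit:
send_rows(linear=[[-0.02,0,0.33],[-0.05,0,0.32],[-0.07,0,0.32],[-0.1,0,0.31],[-0.12,0,0.3]], rot=[[0,0.92,0],[0,0.92,0],[0,0.92,0],[0,0.92,0],[0,0.92,0]])

```text
clock: 27.55
tool_pos: [0.3663, -0.2726, 0.2514]
orientation: [-0.025, 0.946, -0.314, -0.076]
force: [-0.2, 0.2, -1.7]
width: 0.0142
grip_force: 98.0
```

Emit:
send_rows(linear=[[-0.15,0,0.29],[-0.17,0,0.28],[0,0,0]], rot=[[0,0.92,0],[0,0.92,0],[0,0,0]])

```text
clock: 27.85
tool_pos: [0.3569, -0.2652, 0.2401]
orientation: [-0.001, 0.949, -0.315, -0.003]
force: [-2.3, 0.2, -2.2]
width: 0.0146
grip_force: 98.0
```

```bash
python3 lumps.py; python3 lumps2.py
python3 - <<'E'
from h import *
st=r.state();A=quat(st['orientation']).as_matrix(); print('yaw',np.degrees(np.arctan2(A[1,0],A[0,0])),'pitch',np.degrees(np.arcsin(A[2,0])))
E
```

```text
27.85 [ 0.3569 -0.2652  0.2401] F [-2.3  0.2 -2.2] T [ 0.13  0.09 -0.06]
scene px [128. 154.] 16 world [ 0.472 -0.773  0.013] scoop [ 0.299 -0.338 -0.184]
scene px [230. 177.] 39 world [ 0.47  -0.375  0.06 ] scoop [ 0.06  -0.02  -0.138]
27.95 [ 0.3603 -0.2683  0.2409] F [ 0.2 -0.8 -1.5] pitch -0.2
px [229.9 175.1] r 9.2 world [ 0.464 -0.381  0.052] scoop [ 0.054 -0.028 -0.148]
yaw -36.66785164684721 pitch -0.1835458886580692
```

Scoop is empty and level. Now carry it back to the board.

Emit:
send_rows(linear=[[0.02,-0.3,0.16],[0.04,-0.3,0.16],[0.06,-0.29,0.16],[0.08,-0.29,0.16],[0.1,-0.28,0.16]], rot=[[0,0,-0.94],[0,0,-0.94],[0,0,-0.94],[0,0,-0.94],[0,0,-0.94]])

```text
clock: 28.5
tool_pos: [0.3814, -0.2465, 0.2237]
orientation: [-0.001, 0.994, -0.113, -0.002]
force: [0.3, 0.1, -1.6]
width: 0.0143
grip_force: 98.0
```

Emit:
send_rows(linear=[[0.12,-0.28,0.16],[0.14,-0.27,0.16],[0.16,-0.26,0.16],[0.17,-0.25,0.16],[0.19,-0.23,0.16]], rot=[[0,0,-0.94],[0,0,-0.94],[0,0,-0.94],[0,0,-0.94],[0,0,-0.94]])

```text
clock: 29.0
tool_pos: [0.3988, -0.2216, 0.2077]
orientation: [-0.001, 0.996, 0.092, -0.002]
force: [0.3, 0.3, -2.1]
width: 0.0146
grip_force: 98.0
```

Emit:
send_rows(linear=[[0.21,-0.22,0.16],[0.22,-0.21,0.16],[0.24,-0.19,0.16],[0.25,-0.17,0.16],[0.26,-0.16,0.16]], rot=[[0,0,-0.94],[0,0,-0.94],[0,0,-0.94],[0,0,-0.94],[0,0,-0.94]])

```text
clock: 29.5
tool_pos: [0.4148, -0.1956, 0.1917]
orientation: [-0.002, 0.956, 0.293, -0.002]
force: [0.2, -0.2, -2.1]
width: 0.0144
grip_force: 98.0
```

Emit:
send_rows(linear=[[0.27,-0.14,0.16],[0.28,-0.12,0.16],[0.29,-0.1,0.16],[0.3,-0.08,0.16],[0.3,-0.06,0.16]], rot=[[0,0,-0.94],[0,0,-0.94],[0,0,-0.94],[0,0,-0.94],[0,0,-0.94]])

```text
clock: 30.0
tool_pos: [0.429, -0.1683, 0.1756]
orientation: [-0.002, 0.877, 0.481, -0.001]
force: [0.1, -0.5, -1.9]
width: 0.0147
grip_force: 98.0
```

Emit:
send_rows(linear=[[0.3,-0.04,0.16],[0.3,-0.02,0.16],[0.3,0,0.16],[0.3,0.02,0.16],[0.3,0.05,0.16]], rot=[[0,0,-0.94],[0,0,-0.94],[0,0,-0.94],[0,0,-0.94],[0,0,-0.94]])

```text
clock: 30.5
tool_pos: [0.4411, -0.1405, 0.1596]
orientation: [-0.002, 0.76, 0.65, -0.001]
force: [0.1, 0.0, -2.8]
width: 0.0143
grip_force: 98.0
```

Emit:
send_rows(linear=[[0.3,0.07,0.16],[0.3,0.1,0.16],[0.3,0.1,0.16],[0,0,0],[0,0,0]], rot=[[0,0,-0.94],[0,0,-0.94],[0,0,-0.94],[0,0,0],[0,0,0]])

```text
clock: 31.0
tool_pos: [0.447, -0.1229, 0.15]
orientation: [-0.002, 0.676, 0.736, -0.001]
force: [0.1, -0.6, -2.1]
width: 0.0146
grip_force: 98.0
```

Run:
```python
from h import *
plan([.4455,-.124,.053],yawR(95),6)
s=snap('top'); hsv=cv2.cvtColor(s['frame'],cv2.COLOR_RGB2HSV); am=cv2.inRange(hsv,(10,140,50),(30,255,255)); k,l,t,c=cv2.connectedComponentsWithStats(am)
for i in range(1,k):
    if t[i,4]>8: print(c[i].round(1),t[i,4],cast(s,c[i],.05 if 370<c[i][0]<430 else .014).round(3))
```

```text
lin [[-0.01, -0.01, 0.81], [-0.01, -0.01, 0.81], [-0.01, -0.01, 0.81], [-0.01, -0.01, 0.81], [-0.01, -0.01, 0.81]]
lin [[-0.01, -0.01, 0.81]]
rot each [-0.01, -0.0, -0.0] n 6
[396.  205.3] 43 [[ 0.496 -0.318]]
[410.4 208. ] 43 [[ 0.488 -0.366]]
[415.7 215.9] 45 [[ 0.462 -0.383]]
[405.  218.1] 41 [[ 0.454 -0.348]]
[395.4 222.6] 40 [[ 0.439 -0.317]]
[535.2 252.2] 100 [[ 0.349 -0.806]]
[3.000e-01 3.954e+02] 14 [[-0.215  1.063]]
[523.6 398.1] 14 [[-0.15  -0.776]]
```

All five lumps lie in the pot, each within about 55 mm of its axis. Now lower the scoop onto the board.

Emit:
send_rows(linear=[[0,0,0.8],[0,0,0.9],[0,0,0.9],[0,0,0.9],[0,0,0.8]], rot=[[-0.04,0,0],[0,0,0],[0,0,0],[0,0,0],[0,0,0]])

```text
clock: 31.55
tool_pos: [0.4463, -0.1228, 0.0635]
orientation: [-0.001, 0.677, 0.736, 0.001]
force: [-1.1, -0.1, -2.1]
width: 0.0146
grip_force: 98.2
```

Emit:
send_rows(linear=[[0,0,0.4],[0,0,0.2],[0,0,0.1],[0,0,0.05],[0,0,0]], rot=[[0,0,0],[0,0,0],[0,0,0],[0,0,0],[0,0,0]])

```text
clock: 32.05
tool_pos: [0.4461, -0.1223, 0.0495]
orientation: [-0.001, 0.676, 0.737, 0.001]
force: [0.0, 0.0, -1.9]
width: 0.0149
grip_force: 98.0
```

Emit:
send_rows(linear=[[0,0,0.1],[0,0,0.04],[0,0,0.03],[0,0,0]], rot=[[0,0,0],[0,0,0],[0,0,0],[0,0,0]])

```text
clock: 32.45
tool_pos: [0.4459, -0.1225, 0.0463]
orientation: [-0.001, 0.676, 0.737, 0.001]
force: [-1.7, -1.2, 5.5]
width: 0.0146
grip_force: 99.4
```

Contact. Release and rise.

Emit:
send_rows(linear=[[0,0,0],[0,0,0],[0,0,0],[0,0,0],[0,0,0]], rot=[[0,0,0],[0,0,0],[0,0,0],[0,0,0],[0,0,0]], jaw=0.9)

```text
clock: 32.95
tool_pos: [0.4457, -0.1221, 0.0455]
orientation: [-0.001, 0.676, 0.737, 0.001]
force: [-0.1, 0.7, -0.0]
width: 0.0762
grip_force: 0.0
```

Emit:
send_rows(linear=[[0,0,0],[0,0,0],[0,0,-0.5],[0,0,-1],[0,0,-1]], rot=[[0,0,0],[0,0,0],[0,0,0],[0,0,0],[0,0,0]])

```text
clock: 33.45
tool_pos: [0.4453, -0.1221, 0.0964]
orientation: [-0.002, 0.676, 0.737, 0.0]
force: [0.3, -0.5, 0.5]
width: 0.0767
grip_force: 0.0
```

Emit:
send_rows(linear=[[0,0,-1],[0,0,-1],[0,0,-1],[0,0,-1],[0,0,-1]], rot=[[0,0,0],[0,0,0],[0,0,0],[0,0,0],[0,0,0]])

```text
clock: 33.95
tool_pos: [0.4455, -0.1224, 0.1972]
orientation: [-0.001, 0.676, 0.737, 0.001]
force: [0.3, -0.5, -0.3]
width: 0.0772
grip_force: 0.0
```

Emit:
send_rows(linear=[[0,0,-1],[0,0,-1],[0,0,-1],[0,0,-0.5],[0,0,0]], rot=[[0,0,0],[0,0,0],[0,0,0],[0,0,0],[0,0,0]])

```text
clock: 34.45
tool_pos: [0.4467, -0.123, 0.2674]
orientation: [0.001, 0.676, 0.737, 0.001]
force: [0.1, 0.0, 0.3]
width: 0.0766
grip_force: 0.0
```

Run:
```python
from h import *
s=snap('wrist','end'); print(s['st']['tool_pos'],s['st']['force'])
P=s['P']; hsv=cv2.cvtColor(s['frame'],cv2.COLOR_RGB2HSV); m=cv2.inRange(hsv,(100,110,20),(125,255,255)); m[:,:300]=0; m[:,350:]=0
v,u=np.where((m>0)&(s['z_map']>0)); q=P[v,u]; q=q[abs(q[:,2]-.077)<.02]; print('handle z',np.percentile(q[:,2],[10,50,90]),'y',q[:,1].min(),q[:,1].max(),'slope',np.polyfit(q[:,1],q[:,2],1))
```

```text
[ 0.44665914 -0.12298969  0.26739166] [0.07518326 0.02013467 0.33094148]
handle z [0.07586618 0.07732023 0.07837113] y -0.18310019147345846 -0.08169528153054637 slope [-0.00328362  0.07674796]
```

View pics/end.png

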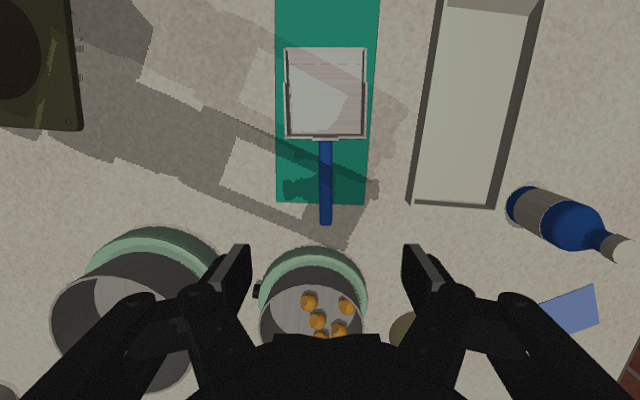

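The picture shows the empty scoop level on the teal board at (325,92), all five lumps in the small mint pot near (320,318), the tray empty and the bottle standing. Handing the job in.

```bash
python3 -c "from bench import r; print(r.finish_job())"
```

```text
the job is handed in; nothing more can be done
None
```

The job is handed in, with no verdict returned: all five lumps were weighed on the scale and tipped into the small mint pot, and the empty scoop lies level on the teal board.

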